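# Build the warming bridge

### The arm

A 7-joint arm with a two-finger parallel gripper is mounted at the origin on a cart in front of the work surface, level with it; the furniture and walls round the work are solid. World frame = base frame: x ahead of the robot, y to its left, z up, the work surface at z = 0. Lengths are in m, angles in rad, forces in N, time in s.
With the tool pointing down it reaches from about 0.425 to 0.925 m from the base axis. Payload 6.8 kg.
Tool frame: the origin (TCP) lies on the centre line of the jaws, within the pads' length; the fingertips stand 19 mm ahead of it and the grasp point (between the pads) is the TCP (bot.tcp_to_tips is the distance from the TCP to the fingertips, in m); x points along the fingers, y is the direction in which the jaws open and shut, and the axes are right-handed (so a half turn about x gives the same grasp; the last joint's range is limited). The gripper opens to 85 mm and grips with 20 to 120 N. Pads are 22 mm wide; open, the fingers measure 114 mm over their backs; the gripper's body (76 mm by 85 mm) begins 54 mm behind the grasp point. The pads swing forward as they close: fully open they stand 13 mm farther back than shut.
Start: joints at [1.208, 0.477, 0.022, 1.555, -0.011, 1.109, -0.083], TCP at [0.17, -0.653, 0.25] pointing down, gripper open.
Joint ranges: [-2.96, 2.96], [-0.34, 2.1], [-1.41, 1.46], [0.24, 2.44], [-1.37, 4.51], [0.17, 1.92], [-2.96, 2.96]. Speed limits (rad/s): [2.39, 2.39, 3.14, 3.14, 3.14, 3.14, 3.14].

### API

Orientations are given as a unit quaternion [w, x, y, z].
In Python, from station import status, eyes, bot gives the robot as it stands.
- The arm moves only by the tool apply_moves, never from a script. Its arguments are lists of equal length, an entry for each row: "travel": the shift along the tool's x, y, z in cm, a list of three; "turn": the turn, a rotation vector about the tool's x, y, z in rad, a list of three; "grip": the closure, from 0 (fully open) to 1 (shut). In form: {"travel": [[tx, ty, tz], ...], "turn": [[wx, wy, wz], ...], "grip": [grip, ...]}. A call has 1 to 8 rows; each row shifts and turns the pose as measured when the row begins, along the tool's axes as they then stand; what a row does not reach is not made up. A row lasts 1/12 s, in which the tool goes at most 41.7 mm and 7.16 degrees, less where a joint would pass 70% of its speed; a pose out of reach is approached as far as the arm can. A call is refused whole if a number of a shift passes 4.17 or a number of a turn 0.125, either way. A call with a gripper value outside its range is refused whole. The fingers move at their own pace and stop on an object; "newtons" is the grip in N (left out, the last holds). Time passes only in rows, so rows that do not move let the fingers close. It gives the time, the measured TCP pose, the force and the opening at its end, in the units of the state.
- status.get_obs(): the state, without advancing time (a new reading comes with each control period).
- eyes.read_camera(name): name is "scene" or "top" or "wrist"; returns the picture (420x560x3 uint8, red, green, blue); there is no depth.
- eyes.calibration(name): a dict with "intrinsics" (3x3 intrinsics, pixels), "distortion" ([k1, k2, p1, p2, k3] as OpenCV has them; the pictures are not rectified), "xyz" and "attitude" of the camera in the world; the wrist camera has in their place "T_tool_cam" (4x4, takes a point from camera to tool coordinates, whose origin is the TCP and whose axes are the tool frame's). Camera axes: x right, y down, z forward; pixel columns grow to the right and rows downward; lengths in m; the calibration is good to about 2 mm. A picture is of the moment at which its call begins: read the wrist's pose just before it. calibration takes no time and is no camera call.
- bot.hand_in(): hands the job in, once; it reports no verdict.
Trained networks look in the newest picture that a camera, given by its name, has taken for a name from the list of things; names that differ only in an ending like _2 or _b are one class to them, and where a whole thing is asked for, a point or a joint stands for the part that bears it (a point fixed in the world has none). Each returns a list of dicts, best first, with "score" (0 to 1); they miss things now and then, are a little off and sometimes report something else, mostly with a low value. They report only what shows in the picture. A call takes as long as a camera call. They do not tell look-alikes from the thing itself.
- eyes.masks_of(thing, camera): "region" (420x560 bool, what is visible of it) and "rect" ([left, top, right, bottom] in pixels, round what is visible of it).
The state is a dict: "t": time; "q": joint angles; "joint_vel": joint speeds; "joint_torque": joint torques, N m; "eef_pos": TCP position; "tool_rot": TCP orientation; "contact_force": force on the tool from outside, world axes, zero at the start; "torque": the same for the moment, N m; "gripper_width": opening from 0.0 (shut) to 1.0 (fully open).
Only numpy, scipy, OpenCV 4.12 (cv2) and the standard library are available. Lean on these libraries where they do the work, as an engineer would, in place of code of your own. Each camera call takes 0.05 s, during which the arm holds its last target. There are 200 camera calls.

### The job

Build the warming bridge on the white slab: stand the terracotta round prop upright in the middle of the yellow foot and the tall white square prop in the middle of the blue foot, then lay the long brown batt across the two, centred over the slab and in line with it. On the batt set first the steel cup, upright above the yellow foot, and last the pipe bush, wide side down, above the blue foot. Tip nothing over, and leave the short grey prop and the wax cake where they are.

Things in the scene. Friction and masses are not known exactly. Their poses are not given: they have to be found in the camera images.
- slab: white ceramic slab fixed flat on the bench, 250 x 100 x 12 mm; origin at the centre of its underside, x along its length. The two feet are fixed on it, 70 mm either side of its centre along x; which colour is at which end varies.
- foot_yellow: yellow glazed tile fixed on the slab, 70 mm (along the slab) x 80 x 8 mm; origin at the centre of its underside, its top 20 mm above the bench.
- foot_blue: blue glazed tile fixed on the slab, 70 mm (along the slab) x 80 x 8 mm; origin at the centre of its underside, its top 20 mm above the bench.
- round_prop: terracotta tube standing upright, 36 mm outside diameter, 60 mm tall, 20 mm bore; loose, about 0.1 kg. Origin at the centre of its underside, z up.
- square_prop: off-white square post standing upright, 34 x 34 mm, 60 mm tall, with a dark round spot on top; loose, about 0.1 kg. Origin at the centre of its underside, x and y square to its sides, z up.
- short_prop: grey tube standing upright, 36 mm diameter, only 35 mm tall; too short, not wanted, loose, stays where it is. Origin at the centre of its underside.
- batt: brown flat bar, 200 x 56 x 14 mm, lying flat on the bench with its length roughly across the robot's view; loose, about 0.26 kg. Origin at the centre of its underside, x along its length, y across its width, z up. Either end may go to either foot.
- steel_cup: dark turned steel cup, open at the top, 66 mm diameter at the rim, about 62 mm at the foot, 38 mm tall, standing upright; loose, about 0.14 kg. Origin at the centre of its underside, z up.
- pipe_bush: dark short stepped ring, 62 mm diameter in its lower 15 mm, 54 mm above that, 23 mm tall, wide side down; loose, about 0.16 kg. Origin at the centre of its underside, z up.
- wax_cake: yellow-brown round wax cake, 68 mm diameter, 21 mm tall; a bystander, loose, stays where it is. Origin at the centre of its underside.
There are look-alikes about, which are no part of the job. Leave any pink or purple look-alike of the pipe_bush alone.

How it is judged:
On the way, in this order (a step that is already met when the one before it is completed fails the run):
1. round prop upright on the yellow foot and square prop upright on the blue foot, both let go (horizontal distance between round_prop and foot_yellow below 0.012 m and height (world z) of round_prop between 0.015 and 0.025 m and angle between each of round_prop, square_prop's own z axis and vertical below 0.1 rad and horizontal distance between square_prop and foot_blue below 0.012 m and height (world z) of square_prop between 0.015 and 0.025 m and contact force between the fingers and round_prop below 0.1 N and linear speed of each of round_prop, square_prop below 0.02 m/s and contact force between the fingers and square_prop below 0.1 N), for 0.2 s.
2. batt lying across both props, let go (horizontal distance between round_prop and foot_yellow below 0.012 m and height (world z) of round_prop between 0.015 and 0.025 m and angle between each of round_prop, square_prop's own z axis and vertical below 0.1 rad and horizontal distance between square_prop and foot_blue below 0.012 m and height (world z) of square_prop between 0.015 and 0.025 m and horizontal distance between batt and slab below 0.015 m and angle between the x axis of batt and the x axis of slab, either way round below 0.12 rad and height (world z) of batt between 0.075 and 0.086 m and angle between batt's own z axis and vertical below 0.06 rad and contact force between the fingers and batt below 0.1 N and linear speed of batt below 0.02 m/s), for 0.2 s.
3. steel cup upright on the batt above the yellow foot, let go (horizontal distance between round_prop and foot_yellow below 0.012 m and height (world z) of round_prop between 0.015 and 0.025 m and angle between each of round_prop, square_prop, steel_cup's own z axis and vertical below 0.1 rad and horizontal distance between square_prop and foot_blue below 0.012 m and height (world z) of square_prop between 0.015 and 0.025 m and horizontal distance between batt and slab below 0.015 m and angle between the x axis of batt and the x axis of slab, either way round below 0.12 rad and height (world z) of batt between 0.075 and 0.086 m and angle between batt's own z axis and vertical below 0.06 rad and horizontal distance between steel_cup and foot_yellow below 0.015 m and height (world z) of steel_cup between 0.089 and 0.1 m and contact force between the fingers and steel_cup below 0.1 N and linear speed of steel_cup below 0.02 m/s), for 0.2 s.
4. pipe bush on the batt above the blue foot, let go (horizontal distance between round_prop and foot_yellow below 0.012 m and height (world z) of round_prop between 0.015 and 0.025 m and angle between each of round_prop, square_prop, steel_cup, pipe_bush's own z axis and vertical below 0.1 rad and horizontal distance between square_prop and foot_blue below 0.012 m and height (world z) of square_prop between 0.015 and 0.025 m and horizontal distance between batt and slab below 0.015 m and angle between the x axis of batt and the x axis of slab, either way round below 0.12 rad and height (world z) of batt between 0.075 and 0.086 m and angle between batt's own z axis and vertical below 0.06 rad and horizontal distance between steel_cup and foot_yellow below 0.015 m and height (world z) of steel_cup between 0.089 and 0.1 m and horizontal distance between pipe_bush and foot_blue below 0.015 m and height (world z) of pipe_bush between 0.089 and 0.1 m and contact force between the fingers and pipe_bush below 0.1 N and linear speed of pipe_bush below 0.02 m/s), for 0.2 s.
At the end, for the whole second after the job is handed in: Props upright, each within 12 mm of its foot's centre; batt flat on both, within 15 mm of the slab's centre and 0.12 rad of its line; steel cup (yellow foot) and pipe bush wide side down (blue foot) upright on the batt within 15 mm of the foot's centre from above; all released, at rest (all of step 4 and contact force between the fingers and round_prop below 0.1 N and linear speed of each of round_prop, square_prop, batt, steel_cup below 0.02 m/s and contact force between the fingers and square_prop below 0.1 N and contact force between the fingers and batt below 0.1 N and contact force between the fingers and steel_cup below 0.1 N); the robot touches nothing.
It fails at once if the short grey prop is moved by more than 30 mm (distance of short_prop from where it was at the start of the episode above 0.03 m).
It fails at once if the wax cake is moved by more than 30 mm (distance of wax_cake from where it was at the start of the episode above 0.03 m).
It fails at once if a prop, the steel cup or the pipe bush is tipped over (angle between any of round_prop, square_prop, steel_cup, pipe_bush's own z axis and vertical above 0.8 rad).
It also fails if it takes over 147 s, if anything falls off the work surface, if the arm or the gripper's body presses on something with over 40 N, if the wrist force passes 120 N, or if a joint passes its speed limit or range.

## Working session

There is one attempt and no reset: what is moved stays moved. The work goes in short steps, Python scripts to look and compute and a tool call to move; the robot and the scene stay as the last step left them, time stands still between calls to the robot, and variables do not carry over. Pictures are saved under pics/ and viewed, about 12 in all and at most 16, crops included, and the job is handed in when it is done.

Besides the shell and the picture viewer there is one more tool, called after "Request:" by a JSON object that holds its "op" and its "data". apply_moves: Moves the arm, as the interface text tells. Its arguments: {"type":"object","properties":{"travel":{"type":"array"},"turn":{"type":"array"},"grip":{"type":"array"},"newtons":{"type":"number"}},"required":["travel","turn","grip"]}

```bash
ls; mkdir -p pics; python3 - <<'E'
from station import status, eyes, bot
import cv2
o=status.get_obs();print(o['t'],o['eef_pos'],o['tool_rot'],o['gripper_width'],bot.tcp_to_tips)
for n in("scene","top"):
    im=eyes.read_camera(n);cv2.imwrite(f"pics/{n}0.png",im[:,:,::-1]);c=eyes.calibration(n);print(n,c)
print(eyes.calibration("wrist"))
E
```

```text
pics
0.0 [ 0.16997178 -0.65266134  0.24934433] [-0.08920338 -0.70125194 -0.0904675   0.70150132] 0.9975420074645166 0.019
scene {'intrinsics': array([[429.6787076 ,   0.        , 281.76925158],
       [  0.        , 429.6787076 , 203.25290211],
       [  0.        ,   0.        ,   1.        ]]), 'distortion': array([-0.03012189,  0.        ,  0.        ,  0.        ,  0.        ]), 'xyz': array([-0.17739268,  0.66762477,  0.78604405]), 'attitude': array([ 0.17946436, -0.36881315,  0.80955143, -0.41999509])}
top {'intrinsics': array([[426.90741926,   0.        , 279.09428922],
       [  0.        , 426.90741926, 208.00452833],
       [  0.        ,   0.        ,   1.        ]]), 'distortion': array([-0.05167219,  0.        ,  0.        ,  0.        ,  0.        ]), 'xyz': array([ 0.32849192, -0.02654423,  1.08147743]), 'attitude': array([-0.07521602,  0.70511224, -0.70056215,  0.0798245 ])}
{'intrinsics': array([[299.71449402,   0.        , 275.09343268],
       [  0.        , 299.71449402, 212.75252131],
       [  0.        ,   0.        ,   1.        ]]), 'distortion': array([-0.06080891,  0.        ,  0.        ,  0.        ,  0.        ]), 'T_tool_cam': array([[ 6.75558535e-06, -2.88406856e-01,  9.57507956e-01,
        -1.24745004e-01],
       [ 9.99999954e-01,  2.93670711e-04,  8.13999101e-05,
        -1.40958927e-03],
       [-3.04668334e-04,  9.57507911e-01,  2.88406845e-01,
        -7.29396891e-02],
       [ 0.00000000e+00,  0.00000000e+00,  0.00000000e+00,
         1.00000000e+00]])}
```

View pics/scene0.png

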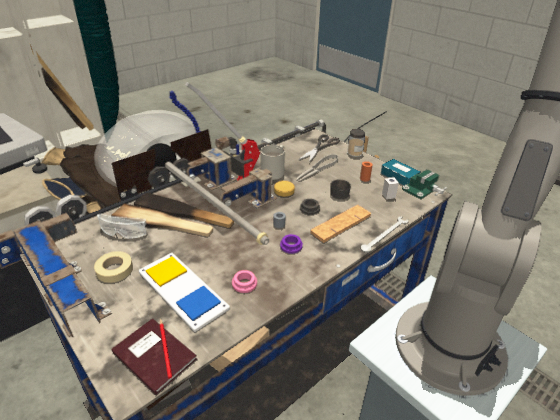

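View pics/top0.png

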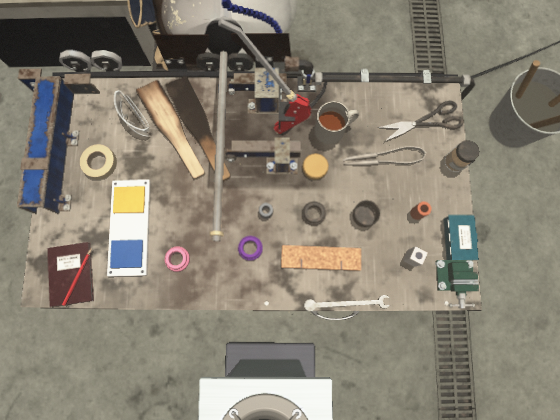

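```bash
cat > h.py <<'E'
from station import status, eyes, bot
import cv2, numpy as np
from scipy.optimize import least_squares
from scipy.spatial.transform import Rotation as R
def rot(q): return R.from_quat(q,scalar_first=True)
def cam(n):
    c=eyes.calibration(n)
    if 'xyz' in c: Rm=rot(c['attitude']).as_matrix();p=np.array(c['xyz'])
    else:
        o=status.get_obs();T=np.eye(4);T[:3,:3]=rot(o['tool_rot']).as_matrix();T[:3,3]=o['eef_pos']
        T=T@c['T_tool_cam'];Rm=T[:3,:3];p=T[:3,3]
    return c['intrinsics'],c['distortion'],Rm,p
def proj(P,C):
    K,d,Rm,p=C
    rv=cv2.Rodrigues(Rm.T)[0];return cv2.projectPoints(np.float64(P),rv,-Rm.T@p,K,d)[0].reshape(-1,2)
def ray(px,C):
    K,d,Rm,p=C
    u=cv2.undistortPoints(np.float64([[px]]),K,d)[0,0];return p,Rm@np.array([u[0],u[1],1])
def at_z(px,z,C):
    p,v=ray(px,C);return p+v*(z-p[2])/v[2]
def tri(obs):
    A=np.zeros((3,3));b=np.zeros(3)
    for px,C in obs:
        p,v=ray(px,C);v=v/np.linalg.norm(v);M=np.eye(3)-np.outer(v,v);A+=M;b+=M@p
    return np.linalg.solve(A,b)
def cyl(r0,r1,h):
    a=np.linspace(0,2*np.pi,40,endpoint=False);s=np.c_[np.cos(a),np.sin(a)]
    return np.r_[np.c_[s*r0,0*a],np.c_[s*r1,0*a+h]]
def box(l,w,h): return np.array([[i*l/2,j*w/2,k*h] for i in(-1,1) for j in(-1,1) for k in(0,1)])
M=dict(round_prop=(cyl(.018,.018,.06),0),short_prop=(cyl(.018,.018,.035),0),square_prop=(box(.034,.034,.06),1),
 batt=(box(.2,.056,.014),1),steel_cup=(cyl(.031,.033,.038),0),pipe_bush=(cyl(.031,.0275,.023),0),wax_cake=(cyl(.034,.034,.021),0),
 slab=(box(.25,.1,.012),1),foot_yellow=(box(.07,.08,.008),1),foot_blue=(box(.07,.08,.008),1))
def mom(poly):
    m=cv2.moments(poly);a=m['m00'];return np.array([m['m10']/a,m['m01']/a,m['mu20']/a,m['mu11']/a,m['mu02']/a])
def fit(t,z,obs,x0):
    """obs: list of (mask, C). returns x,y,yaw,rms px"""
    P,y=M[t]; ms=[mom(m.astype(np.uint8)) for m,_ in obs]
    def f(v):
        Q=P.copy();Q[:,:2]=P[:,:2]@np.array([[np.cos(v[2]),np.sin(v[2])],[-np.sin(v[2]),np.cos(v[2])]])+v[:2];Q[:,2]+=z
        r=[]
        for (_,C),m in zip(obs,ms):
            k=mom(cv2.convexHull(proj(Q,C).astype(np.float32)))
            d=k-m;d[2:]/=2*np.sqrt(m[2]+m[4])*1.0
            r+=list(d[:2])+(list(d[2:]) if y else [])
        return np.array(r+([] if y else [v[2]]))
    best=min((least_squares(f,[*x0,a],x_scale=[.01,.01,.1],diff_step=1e-4) for a in ([0.1,.8,-.7,1.5] if y else [0])),key=lambda s:s.cost)
    return best.x,np.round(f(best.x),2)
def snap(n,name):
    im=eyes.read_camera(n);cv2.imwrite(f"pics/{name}.png",im[:,:,::-1]);return im
E
python3 - <<'E'
from h import *
top=cam("top");sc=cam("scene")
eyes.read_camera("top");eyes.read_camera("scene")
print("rod",tri([((215,237),top),((264,240),sc)]))
for t in M:
    z=.012 if 'foot' in t else 0
    for n,C in(("top",top),("scene",sc)):
        for d in eyes.masks_of(t,n)[:4]:
            m=d['region']; x0=at_z(mom(m.astype(np.uint8))[:2],z,C)[:2]
            v,r=fit(t,z,[(m,C)],x0)
            print(t,n,round(d['score'],2),np.int32(d['rect']),m.sum(),v.round(4),r)
E
```

```text
rod [0.48499864 0.12305856 0.05223648]
round_prop top 0.66 [411 203 429 219] 240 [ 0.56   -0.3908  0.    ] [ 0. -0.  0.]
round_prop scene 0.54 [359 164 370 182] 195 [ 0.5565 -0.3837 -0.    ] [-0. -0. -0.]
round_prop scene 0.3 [146 258 187 285] 632 [0.5691 0.3647 0.    ] [-0. -0.  0.]
round_prop scene 0.3 [178 286 220 321] 822 [0.4342 0.3613 0.    ] [ 0. -0.  0.]
short_prop top 0.62 [258 202 271 217] 156 [0.5574 0.0007 0.    ] [-0.  0.  0.]
short_prop scene 0.75 [272 212 286 228] 180 [0.5595 0.0073 0.    ] [-0. -0.  0.]
short_prop scene 0.22 [382 178 398 200] 283 [ 0.4517 -0.3818  0.    ] [ 0. -0.  0.]
square_prop top 0.84 [402 244 426 267] 360 [ 0.4427 -0.3701  1.48  ] [ 0.   -0.   -0.1   0.11 -0.13]
square_prop scene 0.52 [384 179 396 200] 277 [ 0.4401 -0.3631  1.5663] [-0.   -0.    0.12 -0.07  0.18]
batt top 0.8 [282 242 359 271] 1826 [ 0.4435 -0.1391  1.5358] [-0.   -0.    0.23  0.02 -0.03]
batt scene 0.87 [313 205 370 242] 947 [ 0.4416 -0.1354 -1.575 ] [ 0.   -0.02  0.14 -0.24  0.3 ]
batt scene 0.7 [147 259 186 287] 628 [ 0.6055  0.352  -0.1526] [-0.17 -1.15  2.02  5.78  8.56]
ba
[... 1159 characters left out ...]
  0.41]
slab scene 0.72 [272 215 286 228] 172 [ 0.5979 -0.0284 -0.7387] [ 0.12 -5.61  7.81 -0.47 20.12]
slab scene 0.35 [327 182 350 201] 331 [ 0.5755 -0.2804 -0.9256] [ 0.09 -1.44  3.76 -1.04  9.1 ]
foot_yellow top 0.63 [115 192 146 215] 783 [ 0.586   0.3559 -0.2112] [-0.   -0.    0.28  0.09  0.26]
foot_yellow scene 0.74 [143 260 188 286] 652 [ 0.5854  0.3603 -0.3345] [-0.   -0.01  0.31  0.16  0.16]
foot_yellow scene 0.25 [177 283 218 321] 864 [0.4464 0.3547 3.3044] [ 0.   -0.01  0.17 -0.11  0.16]
foot_blue top 0.91 [111 242 141 269] 938 [0.446  0.3511 0.2589] [ 0.    0.    0.05 -0.09 -0.08]
foot_blue scene 0.55 [180 287 221 321] 775 [ 0.4473  0.3549 -0.0435] [ 0.   -0.02  0.54 -0.09  0.39]
```

```bash
cat >> h.py <<'E'
def plan(p,yaw,quiet=0):
    """yaw: world angle of tool y (jaw) mod pi; tool x down"""
    o=status.get_obs();Rc=rot(o['tool_rot']);c=Rc.as_matrix();y=c[:,1]
    cur=np.arctan2(y[1],y[0]); yaw=cur+(yaw-cur+np.pi/2)%np.pi-np.pi/2
    ty=np.array([np.cos(yaw),np.sin(yaw),0]);tx=np.array([0,0,-1.]);T=np.c_[tx,ty,np.cross(tx,ty)]
    d=c.T@(np.array(p)-o['eef_pos'])*100;w=R.from_matrix(c.T@T).as_rotvec()
    print('t',round(o['t'],2),'tcp',np.round(o['eef_pos'],4),'jawyaw',round(cur,3),'q7',round(o['q'][6],2),'F',np.round(o['contact_force'],1),'grip',round(o['gripper_width'],3))
    print('  travel cm',d.round(2),'rows',round(np.linalg.norm(d)/4.1,1),'turn',w.round(3),'rows',round(np.linalg.norm(w)/.124,1),'y,z axes',c[:,1].round(2),c[:,2].round(2))
E
python3 - <<'E'
from h import *
plan([.50,-.385,.28],0)
E
```

```text
t 1.2 tcp [ 0.1702 -0.6532  0.2503] jawyaw -1.316 q7 -0.08 F [-0.8 -0.1  0.3] grip 1.0
  travel cm [ -2.97 -17.64 -38.68] rows 10.4 turn [-1.316 -0.    -0.   ] rows 10.6 y,z axes [ 0.25 -0.97  0.  ] [-0.97 -0.25 -0.  ]
```

Request:
{"op": "apply_moves", "data": {"travel": [[-0.27,-1.6,-3.52],[-0.27,-1.6,-3.52],[-0.27,-1.6,-3.52],[-0.27,-1.6,-3.52],[-0.27,-1.6,-3.52],[-0.27,-1.6,-3.52],[-0.27,-1.6,-3.52],[-0.27,-1.6,-3.52]], "turn": [[0,0,0],[0,0,0],[0,0,0],[0,0,0],[0,0,0],[0,0,0],[0,0,0],[0,0,0]], "grip": [0,0,0,0,0,0,0,0]}}

```text
t: 1.87
eef_pos: [0.4083, -0.4609, 0.2706]
tool_rot: [-0.083, -0.7, -0.08, 0.705]
contact_force: [0.4, -1.6, 0.7]
gripper_width: 1.0
```

Request:
{"op": "apply_moves", "data": {"travel": [[-0.27,-1.6,-3.52],[-0.27,-1.6,-3.52],[-0.27,-1.6,-3.52],[0,0,0],[0,0,0],[0,0,0],[0,0,0],[0,0,0]], "turn": [[0,0,0],[0,0,0],[0,0,0],[-0.12,0,0],[-0.12,0,0],[-0.12,0,0],[-0.12,0,0],[-0.12,0,0]], "grip": [0,0,0,0,0,0,0,0]}}

```text
t: 2.53
eef_pos: [0.5173, -0.3716, 0.2801]
tool_rot: [0.295, 0.643, 0.293, -0.643]
contact_force: [0.2, -0.6, -0.2]
gripper_width: 1.003
```

Request:
{"op": "apply_moves", "data": {"travel": [[0,0,0],[0,0,0],[0,0,0],[0,0,0],[0,0,0],[0,0,0]], "turn": [[-0.12,0,0],[-0.12,0,0],[-0.12,0,0],[-0.12,0,0],[-0.12,0,0],[-0.1,0,0]], "grip": [0,0,0,0,0,0]}}

```text
t: 3.03
eef_pos: [0.5175, -0.3713, 0.2804]
tool_rot: [0.505, 0.495, 0.503, -0.496]
contact_force: [-0.3, -0.6, -0.0]
gripper_width: 1.0
```

```bash
cat >> h.py <<'E'
def wrist(things,name=None,zs={}):
    C=cam("wrist"); im=eyes.read_camera("wrist")
    if name: cv2.imwrite(f"pics/{name}.png",im[:,:,::-1])
    out={}
    for t in things:
        z=zs.get(t,.012 if 'foot' in t else 0)
        for d in eyes.masks_of(t,"wrist")[:3]:
            m=d['region'];v,r=fit(t,z,[(m,C)],at_z(mom(m.astype(np.uint8))[:2],z,C)[:2])
            print(t,round(d['score'],2),np.int32(d['rect']),v.round(4),r);out.setdefault(t,(m,v))
    return im,C,out
E
python3 - <<'E'
from h import *
plan([.558,-.387,.2],0)
wrist(["round_prop","square_prop"],"w1")
E
```

```text
t 3.03 tcp [ 0.5175 -0.3713  0.2804] jawyaw 0.017 q7 0.41 F [-0.3 -0.6 -0. ] grip 1.0
  travel cm [8.06 4.   1.62] rows 2.2 turn [ 0.017  0.003 -0.002] rows 0.1 y,z axes [1.   0.02 0.  ] [ 0.02 -1.    0.  ]
round_prop 0.65 [292 181 325 215] [ 0.5579 -0.3881  0.    ] [-0.  0.  0.]
round_prop 0.29 [276  47 333 106] [ 0.5492 -0.2503 -0.    ] [-0. -0. -0.]
square_prop 0.62 [192 158 236 202] [ 0.4405 -0.3667 -0.5174] [ 0.   -0.    0.02 -0.09  0.23]
```

View pics/w1.png

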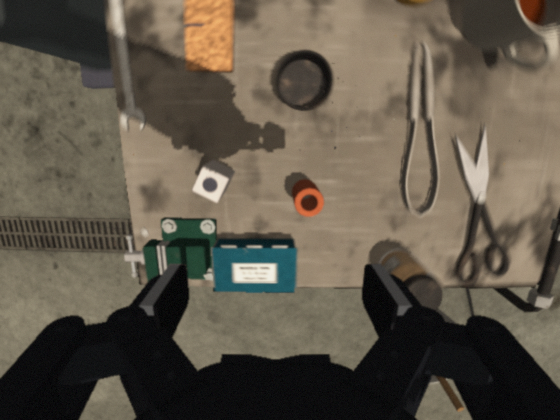

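Request:
{"op": "apply_moves", "data": {"travel": [[2.5,2,0.85],[2.5,2,0.85],[3.2,0,0],[3.2,0,0],[3.2,0,0],[3.2,0,0],[0,0,0]], "turn": [[0.017,0.003,-0.002],[0,0,0],[0,0,0],[0,0,0],[0,0,0],[0,0,0],[0,0,0]], "grip": [0,0,0,0,0,0,0]}}

```text
t: 3.77
eef_pos: [0.5627, -0.3923, 0.1004]
tool_rot: [0.494, 0.51, 0.486, -0.509]
contact_force: [-1.2, 0.0, -1.1]
gripper_width: 0.999
```

```bash
python3 - <<'E'
from h import *
plan([.558,-.388,.042],0)
E
```

```text
t 3.77 tcp [ 0.5627 -0.3923  0.1004] jawyaw -0.039 q7 0.28 F [-1.2  0.  -1.1] grip 0.999
  travel cm [ 5.83 -0.54 -0.45] rows 1.4 turn [-0.039  0.007 -0.008] rows 0.3 y,z axes [ 1.   -0.04  0.01] [-0.04 -1.    0.01]
```

Request:
{"op": "apply_moves", "data": {"travel": [[0.5,-0.54,-0.45],[2.0,0,0],[2.0,0,0],[1.3,0,0],[0,0,0],[0,0,0],[0,0,0],[0,0,0]], "turn": [[-0.03,0.006,-0.007],[0,0,0],[0,0,0],[0,0,0],[0,0,0],[0,0,0],[0,0,0],[0,0,0]], "grip": [0,0,0,0,1,1,1,1], "newtons": 35}}

```text
t: 4.43
eef_pos: [0.5614, -0.3896, 0.0513]
tool_rot: [0.501, 0.503, 0.493, -0.502]
contact_force: [-2.7, 0.5, 1.5]
gripper_width: 0.452
```

Request:
{"op": "apply_moves", "data": {"travel": [[0,0,0],[0,0,0],[0,0,0],[0,0,0]], "turn": [[0,0,0],[0,0,0],[0,0,0],[0,0,0]], "grip": [1,1,1,1]}}

```text
t: 4.77
eef_pos: [0.5628, -0.3907, 0.0548]
tool_rot: [0.502, 0.504, 0.492, -0.502]
contact_force: [0.8, -0.2, -1.2]
gripper_width: 0.424
```

```bash
python3 - <<'E'
from h import *
plan([.558,-.388,.042],0)
E
```

```text
t 4.77 tcp [ 0.5628 -0.3907  0.0548] jawyaw -0.012 q7 0.28 F [ 0.8 -0.2 -1.2] grip 0.424
  travel cm [ 1.27 -0.5  -0.27] rows 0.3 turn [-0.012  0.009 -0.013] rows 0.2 y,z axes [ 1.   -0.01  0.01] [-0.01 -1.    0.01]
```

Request:
{"op": "apply_moves", "data": {"travel": [[-3.8,0,0],[-3.8,0,0],[-3.8,0,0],[-3.8,0,0],[-3.8,0,0],[-3.8,0,0],[0,0,0]], "turn": [[0,0,0],[0,0,0],[0,0,0],[0,0,0],[0,0,0],[0,0,0],[0,0,0]], "grip": [1,1,1,1,1,1,1]}}

```text
t: 5.35
eef_pos: [0.5581, -0.387, 0.2887]
tool_rot: [0.499, 0.503, 0.495, -0.502]
contact_force: [0.6, -0.5, 0.3]
gripper_width: 0.423
```

```bash
python3 - <<'E'
from h import *
top=cam("top");sc=cam("scene")
a=at_z((221,60),.05,top);b=at_z((216,236),.05,top);c=top[3]
n=np.cross(a-c,b-c)
for px in [(262,238),(240,220),(222,205),(200,187),(182,170)]:
    p,v=ray(px,sc);s=n@(c-p)/(n@v);print(px,(p+s*v).round(3))
plan([.555,.30,.28],0)
E
```

```text
(262, 238) [0.496 0.121 0.051]
(240, 220) [0.591 0.121 0.055]
(222, 205) [0.676 0.122 0.059]
(200, 187) [0.789 0.123 0.064]
(182, 170) [0.892 0.122 0.076]
t 5.35 tcp [ 0.5581 -0.387   0.2887] jawyaw -0.011 q7 0.37 F [ 0.6 -0.5  0.3] grip 0.423
  travel cm [  0.68  -1.05 -68.7 ] rows 16.8 turn [-0.011  0.003 -0.005] rows 0.1 y,z axes [ 1.   -0.01  0.  ] [-0.01 -1.    0.  ]
```

Request:
{"op": "apply_moves", "data": {"travel": [[0,0,-4],[0,0,-4],[0,0,-4],[0,0,-4],[0,0,-4],[0,0,-4],[0,0,-4],[0,0,-4]], "turn": [[0,0,0],[0,0,0],[0,0,0],[0,0,0],[0,0,0],[0,0,0],[0,0,0],[0,0,0]], "grip": [1,1,1,1,1,1,1,1]}}

```text
t: 6.02
eef_pos: [0.5628, -0.0696, 0.2889]
tool_rot: [-0.499, -0.508, -0.485, 0.509]
contact_force: [1.5, -0.1, -2.0]
gripper_width: 0.422
```

Request:
{"op": "apply_moves", "data": {"travel": [[0,0,-4],[0,0,-4],[0,0,-4],[0,0,-4],[0,0,-4],[0,0,-4],[0,0,-2],[0,0,0]], "turn": [[0,0,0],[0,0,0],[0,0,0],[0,0,0],[0,0,0],[0,0,0],[0,0,0],[0,0,0]], "grip": [1,1,1,1,1,1,1,1]}}

```text
t: 6.68
eef_pos: [0.5659, 0.2129, 0.2852]
tool_rot: [0.501, 0.507, 0.488, -0.503]
contact_force: [0.2, -0.1, -0.3]
gripper_width: 0.423
```

```bash
python3 - <<'E'
from h import *
plan([.585,.357,.2],0.03)
wrist(["foot_yellow","foot_blue","slab"],"w2")
E
```

```text
t 6.68 tcp [0.5659 0.2129 0.2852] jawyaw -0.021 q7 -0.7 F [ 0.2 -0.1 -0.3] grip 0.423
  travel cm [  8.41   1.47 -14.52] rows 4.1 turn [-0.051  0.01  -0.016] rows 0.4 y,z axes [ 1.   -0.02  0.02] [-0.02 -1.    0.01]
foot_blue 0.58 [136  29 204 104] [0.4455 0.3534 3.1785] [-0.    0.    0.11 -0.02  0.08]
```

View pics/w2.png

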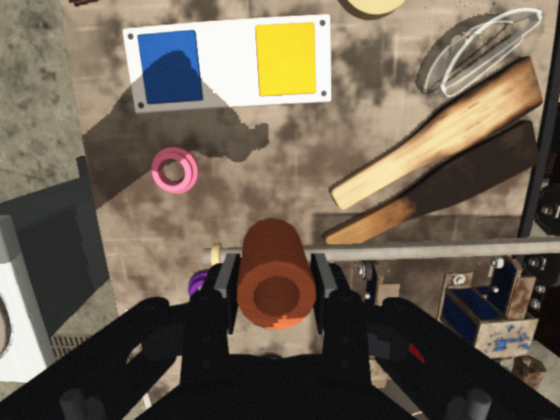

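```bash
cat >> h.py <<'E'
def biggest(m):
    n,l,s,_=cv2.connectedComponentsWithStats(m.astype(np.uint8));return l==1+np.argmax(s[1:,4])
def feet(im,C):
    hsv=cv2.cvtColor(im,cv2.COLOR_RGB2HSV);r={}
    for t,lo,hi in(("foot_yellow",22,32),("foot_blue",100,118)):
        m=biggest((hsv[...,0]>=lo)&(hsv[...,0]<=hi)&(hsv[...,1]>160)&(hsv[...,2]>60))
        rc=cv2.boundingRect(m.astype(np.uint8))
        v,e=fit(t,.012,[(m,C)],at_z(mom(m.astype(np.uint8))[:2],.02,C)[:2]);r[t]=v;print(t,rc,m.sum(),v.round(4),e)
    d=r["foot_yellow"]-r["foot_blue"];print("dist",np.hypot(d[0],d[1]).round(4),"slab yaw",np.arctan2(d[1],d[0]).round(4),"centre",((r["foot_yellow"]+r["foot_blue"])/2)[:2].round(4))
E
python3 - <<'E'
from h import *
im=cv2.imread("pics/w2.png")[:,:,::-1].copy();feet(im,cam("wrist"))
for n in("top","scene"): feet(cv2.imread(f"pics/{n}0.png")[:,:,::-1].copy(),cam(n))
C=cam("wrist");hsv=cv2.cvtColor(im,cv2.COLOR_RGB2HSV)
o=status.get_obs();m=biggest(((hsv[...,0]<12)&(hsv[...,1]>150)&(hsv[...,2]>40)));print(cv2.boundingRect(m.astype(np.uint8)))
P=M["round_prop"][0]+[o['eef_pos'][0],o['eef_pos'][1],o['eef_pos'][2]-.0548]
print(proj(P,C).min(0),proj(P,C).max(0), proj([P[40:].mean(0),P[:40].mean(0)],C))
E
```

```text
foot_yellow (256, 23, 59, 73) 3958 [0.5883 0.3486 0.0786] [0.   0.02 0.41 0.11 0.65]
foot_blue (138, 31, 64, 72) 3778 [0.4486 0.3449 2.9559] [-0.    0.02  0.77 -0.24  0.68]
dist 0.1398 slab yaw 0.0264 centre [0.5184 0.3468]Traceback (most recent call last):
  File "<stdin>", line 3, in <module>
  File "h.py", line 73, in feet
    m=biggest((hsv[...,0]>=lo)&(hsv[...,0]<=hi)&(hsv[...,1]>160)&(hsv[...,2]>60))
  File "h.py", line 69, in biggest
    n,l,s,_=cv2.connectedComponentsWithStats(m.astype(np.uint8));return l==1+np.argmax(s[1:,4])
                                                                             ~~~~~~~~~^^^^^^^^^
    return _wrapfunc(a, 'argmax', axis=axis, out=out, **kwds)
    return bound(*args, **kwds)
ValueError: attempt to get argmax of an empty sequence
```

Request:
{"op": "apply_moves", "data": {"travel": [[2,0.4,-1.4],[2,0.4,-1.4],[2,0.4,-1.4],[1,0,-0.6],[0,0,0],[0,0,0]], "turn": [[-0.05,0.01,-0.015],[0,0,0],[0,0,0],[0,0,0],[0,0,0],[0,0,0]], "grip": [1,1,1,1,1,1]}}

```text
t: 7.38
eef_pos: [0.5862, 0.2376, 0.2133]
tool_rot: [0.504, 0.498, 0.496, -0.502]
contact_force: [0.3, -0.0, -0.5]
gripper_width: 0.419
```

```bash
python3 - <<'E'
from h import *
plan([.587,.352,.2],0.03)
im,C,_=wrist([],"w3");feet(im,C)
plan([.587,.352,.2],0.03)
im,C,_=wrist([],"w3");feet(im,C)
hsv=cv2.cvtColor(im,cv2.COLOR_RGB2HSV)
o=status.get_obs();m=biggest(((hsv[...,0]<12)&(hsv[...,1]>150)&(hsv[...,2]>40)));print(cv2.boundingRect(m.astype(np.uint8)))
P=M["round_prop"][0]+[o['eef_pos'][0],o['eef_pos'][1],o['eef_pos'][2]-.0548]
print(proj(P,C).min(0),proj(P,C).max(0), proj([P[40:].mean(0),P[:40].mean(0)],C))
E
```

```text
t 7.38 tcp [0.5862 0.2376 0.2133] jawyaw 0.0 q7 -0.75 F [ 0.3 -0.  -0.5] grip 0.419
  travel cm [  1.19   0.08 -11.46] rows 2.8 turn [-0.03   0.012 -0.005] rows 0.3 y,z axes [1. 0. 0.] [ 0.   -1.    0.01]
foot_yellow (238, 28, 72, 87) 5907 [0.5856 0.358  0.0499] [0.   0.02 0.36 0.03 0.53]
foot_blue (96, 36, 77, 85) 5462 [0.4451 0.3532 3.1302] [-0.01  0.03  0.81 -0.05  0.73]
dist 0.1406 slab yaw 0.0342 centre [0.5154 0.3556]
t 7.43 tcp [0.5863 0.2373 0.2135] jawyaw 0.0 q7 -0.75 F [-0.1 -0.  -0.6] grip 0.423
  travel cm [  1.2    0.06 -11.48] rows 2.8 turn [-0.03   0.013 -0.005] rows 0.3 y,z axes [1.   0.   0.01] [-0.   -1.    0.01]
foot_yellow (238, 27, 71, 88) 5865 [0.5854 0.3584 0.0224] [0.   0.02 0.45 0.01 0.52]
foot_blue (96, 35, 77, 86) 5474 [ 0.4451  0.3534 -0.0153] [-0.01  0.03  0.8  -0.04  0.71]
dist 0.1404 slab yaw 0.0354 centre [0.5152 0.3559]
(236, 219, 81, 110)
[237.96520613 215.56769685] [317.19359167 326.93477744] [[277.61638334 294.20959804]
 [276.33841978 242.18065908]]
```

Request:
{"op": "apply_moves", "data": {"travel": [[1,0,-3],[2,0,-3],[2,0,-3],[2,0,-2.5],[1.0,0,-0.5],[0,0,0],[0,0,0]], "turn": [[-0.03,0.012,-0.005],[0,0,0],[0,0,0],[0,0,0],[0,0,0],[0,0,0],[0,0,0]], "grip": [1,1,1,1,1,1,1]}}

```text
t: 8.07
eef_pos: [0.5929, 0.3546, 0.1413]
tool_rot: [0.508, 0.5, 0.501, -0.491]
contact_force: [-0.3, -0.6, -0.6]
gripper_width: 0.422
```

```bash
python3 - <<'E'
from h import *
plan([.5855,.358,.0748],0.035)
E
```

```text
t 8.07 tcp [0.5929 0.3546 0.1413] jawyaw 0.017 q7 -0.92 F [-0.3 -0.6 -0.6] grip 0.422
  travel cm [ 6.64 -0.85 -0.34] rows 1.6 turn [-0.018 -0.002 -0.017] rows 0.2 y,z axes [1.   0.02 0.02] [ 0.02 -1.   -0.  ]
```

Request:
{"op": "apply_moves", "data": {"travel": [[1,-0.85,-0.34],[1.5,0,0],[1.5,0,0],[1.0,0,0],[0,0,0],[0,0,0]], "turn": [[-0.018,-0.002,-0.017],[0,0,0],[0,0,0],[0,0,0],[0,0,0],[0,0,0]], "grip": [1,1,1,1,1,1]}}

```text
t: 8.57
eef_pos: [0.5879, 0.3513, 0.0901]
tool_rot: [0.509, 0.493, 0.506, -0.492]
contact_force: [-0.9, 1.2, -0.7]
gripper_width: 0.422
```

```bash
python3 - <<'E'
from h import *
plan([.5855,.358,.0748],0.035)
E
```

```text
t 8.57 tcp [0.5879 0.3513 0.0901] jawyaw 0.029 q7 -0.93 F [-0.9  1.2 -0.7] grip 0.422
  travel cm [ 1.53 -0.23 -0.68] rows 0.4 turn [-0.006  0.003 -0.003] rows 0.1 y,z axes [1.   0.03 0.  ] [ 0.03 -1.    0.  ]
```

Request:
{"op": "apply_moves", "data": {"travel": [[0.4,-0.23,-0.68],[0.4,0,0],[0,0,0]], "turn": [[-0.006,0.003,-0.003],[0,0,0],[0,0,0]], "grip": [1,1,1]}}

```text
t: 8.82
eef_pos: [0.5858, 0.3579, 0.0814]
tool_rot: [0.509, 0.491, 0.509, -0.491]
contact_force: [0.2, -0.8, -0.4]
gripper_width: 0.421
```

```bash
python3 - <<'E'
from h import *
plan([.5855,.358,.0748],0.035)
E
```

```text
t 8.82 tcp [0.5858 0.3579 0.0814] jawyaw 0.035 q7 -0.94 F [ 0.2 -0.8 -0.4] grip 0.421
  travel cm [ 0.66 -0.03 -0.01] rows 0.2 turn [-0. -0. -0.] rows 0.0 y,z axes [1.   0.03 0.  ] [ 0.03 -1.   -0.  ]
```

Request:
{"op": "apply_moves", "data": {"travel": [[0.35,0,0],[0.3,0,0],[0,0,0]], "turn": [[0,0,0],[0,0,0],[0,0,0]], "grip": [1,1,1]}}

```text
t: 9.07
eef_pos: [0.586, 0.359, 0.075]
tool_rot: [0.509, 0.492, 0.509, -0.49]
contact_force: [0.9, 0.0, -1.1]
gripper_width: 0.421
```

Request:
{"op": "apply_moves", "data": {"travel": [[0.15,0,0],[0.1,0,0],[0,0,0]], "turn": [[0,0,0],[0,0,0],[0,0,0]], "grip": [1,1,1]}}

```text
t: 9.32
eef_pos: [0.5862, 0.3591, 0.0725]
tool_rot: [0.509, 0.492, 0.509, -0.49]
contact_force: [0.4, -0.3, -1.6]
gripper_width: 0.419
```

Request:
{"op": "apply_moves", "data": {"travel": [[0.15,0,0],[0.1,0,0],[0,0,0]], "turn": [[0,0,0],[0,0,0],[0,0,0]], "grip": [1,1,1]}}

```text
t: 9.57
eef_pos: [0.5865, 0.3602, 0.072]
tool_rot: [0.509, 0.493, 0.509, -0.489]
contact_force: [-0.4, 0.3, -1.5]
gripper_width: 0.425
```

Request:
{"op": "apply_moves", "data": {"travel": [[0,0,0],[0,0,0],[0,0,0],[0,0,0],[-0.5,0,0],[-2,0,0],[-3,0,0],[-4,0,0]], "turn": [[0,0,0],[0,0,0],[0,0,0],[0,0,0],[0,0,0],[0,0,0],[0,0,0],[0,0,0]], "grip": [0.45,0.4,0.35,0.35,0.35,0.35,0.35,0.35]}}

```text
t: 10.23
eef_pos: [0.5823, 0.3561, 0.1607]
tool_rot: [0.508, 0.487, 0.51, -0.495]
contact_force: [0.9, -0.0, -0.1]
gripper_width: 0.649
```

Request:
{"op": "apply_moves", "data": {"travel": [[-3,0,2],[-3,0,3],[0,0,4],[0,0,4],[0,0,2],[0,0,0],[0,0,0]], "turn": [[0,0,0],[0,0,0],[0,0,0],[0,0,0],[0,0,0],[0,0,0],[0,0,0]], "grip": [0,0,0,0,0,0,0]}}

```text
t: 10.82
eef_pos: [0.5914, 0.2067, 0.2377]
tool_rot: [0.511, 0.493, 0.509, -0.487]
contact_force: [0.2, -0.2, 0.3]
gripper_width: 1.0
```

```bash
python3 - <<'E'
from h import *
plan([.44,-.3,.28],-.517)
wrist(["round_prop"],"w4",{"round_prop":.02})
E
```

```text
t 10.82 tcp [0.5914 0.2067 0.2377] jawyaw 0.041 q7 -0.63 F [ 0.2 -0.2  0.3] grip 1.0
  travel cm [ -4.58 -17.15  49.99] rows 12.9 turn [ 0.558 -0.006 -0.006] rows 4.5 y,z axes [1.   0.04 0.01] [ 0.04 -1.   -0.  ]
round_prop 0.81 [253   4 296  60] [0.5823 0.3623 0.    ] [0. 0. 0.]
```

View pics/w4.png

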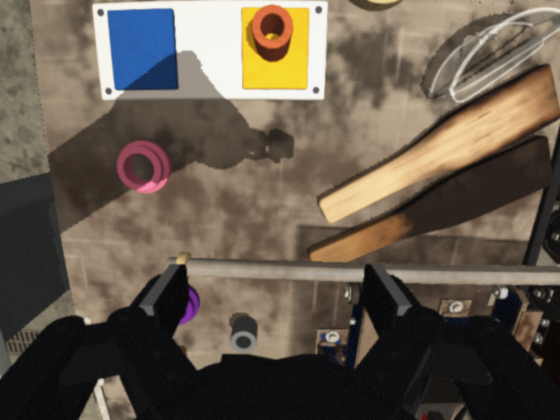

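Request:
{"op": "apply_moves", "data": {"travel": [[-0.3,-1.2,3.8],[-0.3,-1.2,3.8],[0,-1.2,3.8],[0,-1.2,3.8],[0,-1.2,3.8],[0,-1.2,3.8],[0,-1.2,3.8],[0,-1.2,3.8]], "turn": [[0,0,0],[0,0,0],[0,0,0],[0,0,0],[0,0,0],[0,0,0],[0,0,0],[0,0,0]], "grip": [0,0,0,0,0,0,0,0]}}

```text
t: 11.58
eef_pos: [0.5111, -0.0809, 0.2376]
tool_rot: [0.518, 0.485, 0.526, -0.47]
contact_force: [-0.1, 0.1, -0.2]
gripper_width: 0.998
```

Request:
{"op": "apply_moves", "data": {"travel": [[0,-1.2,3.8],[0,-1.2,3.8],[0,-1.2,3.8],[0,-1.2,3.8],[0,-1.2,3.8],[0,-1.2,3.8],[0,-1.2,3.8],[0,0,0]], "turn": [[0,0,0],[0,0,0],[0,0,0],[0,0,0],[0,0,0],[0,0,0],[0,0,0],[0.12,0,0]], "grip": [0,0,0,0,0,0,0,0]}}

```text
t: 12.25
eef_pos: [0.4553, -0.36, 0.229]
tool_rot: [0.493, 0.511, 0.502, -0.494]
contact_force: [-0.8, -0.7, 0.0]
gripper_width: 1.004
```

Request:
{"op": "apply_moves", "data": {"travel": [[0,0,0],[0,0,0],[0,0,0],[0,0,0],[0,0,0]], "turn": [[0.12,0,0],[0.12,0,0],[0.12,0,0],[0.07,0,0],[0,0,0]], "grip": [0,0,0,0,0]}}

```text
t: 12.67
eef_pos: [0.4616, -0.356, 0.2264]
tool_rot: [0.366, 0.609, 0.382, -0.592]
contact_force: [-0.1, 0.4, -0.5]
gripper_width: 0.999
```

```bash
python3 - <<'E'
from h import *
plan([.4405,-.3667,.2],-.517)
im,C,_=wrist(["square_prop"])
plan([.4405,-.3667,.2],-.517)
im,C,o=wrist(["square_prop"])
m,v=o["square_prop"];x,y=proj([[v[0],v[1],.06]],C)[0].astype(int)
c=im[max(0,y-60):y+60,max(0,x-80):x+80];cv2.imwrite("pics/w5.png",cv2.resize(c,None,fx=4,fy=4)[:,:,::-1])
E
```

```text
t 12.67 tcp [ 0.4616 -0.356   0.2264] jawyaw -0.457 q7 0.01 F [-0.1  0.4 -0.5] grip 0.999
  travel cm [ 2.59 -1.4   1.98] rows 0.9 turn [ 0.06  -0.032  0.008] rows 0.6 y,z axes [ 0.9  -0.44 -0.01] [-0.44 -0.9  -0.03]
square_prop 0.58 [247 198 281 240] [ 0.4405 -0.3666 -0.5351] [ 0.   -0.    0.   -0.    0.02]
t 12.77 tcp [ 0.4615 -0.3559  0.2265] jawyaw -0.451 q7 0.02 F [-0.3  0.4  0.3] grip 0.997
  travel cm [ 2.59 -1.4   1.97] rows 0.9 turn [ 0.066 -0.032  0.007] rows 0.6 y,z axes [ 0.9  -0.44 -0.01] [-0.44 -0.9  -0.03]
square_prop 0.59 [245 193 278 242] [ 0.4411 -0.3663  1.1937] [ 0.   -0.    0.05  0.01  0.1 ]
```

View pics/w5.png

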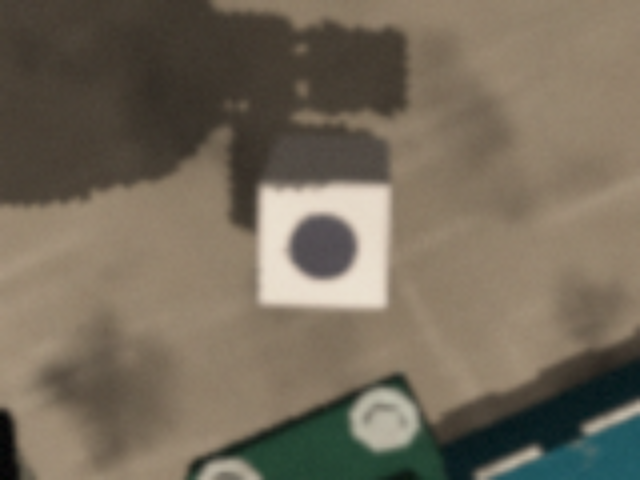

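Request:
{"op": "apply_moves", "data": {"travel": [[1.5,-1.35,1.95],[3,0,0],[3,0,0],[2,0,0],[0,0,0],[0,0,0]], "turn": [[0.004,-0.032,0.007],[0,0,0],[0,0,0],[0,0,0],[0,0,0],[0,0,0]], "grip": [0,0,0,0,0,0]}}

```text
t: 13.37
eef_pos: [0.4428, -0.3687, 0.1305]
tool_rot: [0.38, 0.599, 0.375, -0.597]
contact_force: [1.1, -0.1, 0.6]
gripper_width: 1.0
```

```bash
python3 - <<'E'
from h import *
plan([.441,-.3665,.05],-.454)
E
```

```text
t 13.37 tcp [ 0.4428 -0.3687  0.1305] jawyaw -0.445 q7 -0.02 F [ 1.1 -0.1  0.6] grip 1.0
  travel cm [ 8.05 -0.32 -0.13] rows 2.0 turn [ 0.009  0.001 -0.008] rows 0.1 y,z axes [ 0.9  -0.43  0.01] [-0.43 -0.9   0.  ]
```

Request:
{"op": "apply_moves", "data": {"travel": [[1,-0.3,-0.13],[2,0,0],[2,0,0],[2,0,0],[1,0,0],[0,0,0]], "turn": [[0.009,0,-0.008],[0,0,0],[0,0,0],[0,0,0],[0,0,0],[0,0,0]], "grip": [0,0,0,0,0,0]}}

```text
t: 13.87
eef_pos: [0.446, -0.3689, 0.0541]
tool_rot: [0.379, 0.601, 0.371, -0.599]
contact_force: [-0.1, 0.6, 0.0]
gripper_width: 1.002
```

```bash
python3 - <<'E'
from h import *
plan([.441,-.3665,.05],-.454)
E
```

```text
t 13.87 tcp [ 0.446  -0.3689  0.0541] jawyaw -0.454 q7 -0.07 F [-0.1  0.6  0. ] grip 1.002
  travel cm [ 0.4  -0.56  0.  ] rows 0.2 turn [-0.     0.003 -0.011] rows 0.1 y,z axes [ 0.9  -0.44  0.01] [-0.44 -0.9   0.  ]
```

Request:
{"op": "apply_moves", "data": {"travel": [[0.5,-0.55,0],[0,0,0],[0,0,0],[0,0,0],[0,0,0],[0,0,0],[0,0,0],[0,0,0]], "turn": [[0,0.003,-0.01],[0,0,0],[0,0,0],[0,0,0],[0,0,0],[0,0,0],[0,0,0],[0,0,0]], "grip": [0,0,1,1,1,1,1,1]}}

```text
t: 14.53
eef_pos: [0.4434, -0.3682, 0.054]
tool_rot: [0.377, 0.601, 0.372, -0.599]
contact_force: [-0.0, -0.3, -1.0]
gripper_width: 0.391
```

```bash
python3 - <<'E'
from h import *
plan([.441,-.3665,.28],-.454)
E
```

```text
t 14.53 tcp [ 0.4434 -0.3682  0.054 ] jawyaw -0.454 q7 -0.07 F [-0.  -0.3 -1. ] grip 0.391
  travel cm [-2.26e+01 -1.20e-01 -1.00e-02] rows 5.5 turn [-0.     0.002 -0.008] rows 0.1 y,z axes [ 0.9  -0.44  0.01] [-0.44 -0.9   0.  ]
```

Request:
{"op": "apply_moves", "data": {"travel": [[-3,0,0],[-4,0,0],[-4,0,0],[-4,0,0],[-4,0,0],[0,0,0],[0,0,0],[0,0,0]], "turn": [[0,0,0],[0,0,0],[0,0,0],[0,0,0],[0,0,0],[-0.12,0,0],[-0.12,0,0],[-0.12,0,0]], "grip": [1,1,1,1,1,1,1,1]}}

```text
t: 15.2
eef_pos: [0.4416, -0.3661, 0.253]
tool_rot: [0.481, 0.52, 0.477, -0.52]
contact_force: [-0.2, -0.0, -1.0]
gripper_width: 0.389
```

Request:
{"op": "apply_moves", "data": {"travel": [[0,0,0],[0,0,0],[0,0,-2],[0,0,-4],[0,0,-4],[0,0,-4],[0,0,-4],[0,0,-4]], "turn": [[-0.12,0,0],[0,0,0],[0,0,0],[0,0,0],[0,0,0],[0,0,0],[0,0,0],[0,0,0]], "grip": [1,1,1,1,1,1,1,1]}}

```text
t: 15.87
eef_pos: [0.4317, -0.1494, 0.2507]
tool_rot: [0.504, 0.498, 0.498, -0.5]
contact_force: [0.6, 0.1, -1.1]
gripper_width: 0.397
```

```bash
python3 - <<'E'
from h import *
plan([.445,.235,.24],.035)
E
```

```text
t 15.87 tcp [ 0.4317 -0.1494  0.2507] jawyaw 0.004 q7 0.1 F [ 0.6  0.1 -1.1] grip 0.397
  travel cm [  0.8    1.48 -38.44] rows 9.4 turn [-0.031  0.007 -0.004] rows 0.3 y,z axes [1. 0. 0.] [ 0.   -1.    0.01]
```

Request:
{"op": "apply_moves", "data": {"travel": [[0,1,-3.8],[0,1,-4],[0,0,-4],[0,0,-4],[0,0,-4],[0,0,-4],[0,0,-4],[0,0,-4]], "turn": [[0,0,0],[0,0,0],[0,0,0],[0,0,0],[0,0,0],[0,0,0],[0,0,0],[0,0,0]], "grip": [1,1,1,1,1,1,1,1]}}

```text
t: 16.53
eef_pos: [0.4512, 0.181, 0.248]
tool_rot: [-0.495, -0.507, -0.487, 0.51]
contact_force: [1.0, -0.2, -0.3]
gripper_width: 0.392
```

Request:
{"op": "apply_moves", "data": {"travel": [[0.5,0,-4],[0.5,0,-2.5],[0,0,0],[0,0,0]], "turn": [[-0.03,0,0],[0,0,0],[0,0,0],[0,0,0]], "grip": [1,1,1,1]}}

```text
t: 16.87
eef_pos: [0.4496, 0.2594, 0.2373]
tool_rot: [0.501, 0.502, 0.496, -0.501]
contact_force: [-0.0, -1.0, -0.3]
gripper_width: 0.388
```

```bash
python3 - <<'E'
from h import *
plan([.445,.3535,.14],.035)
im,C,o=wrist(["round_prop"],None,{"round_prop":.02});feet(im,C)
E
```

```text
t 16.87 tcp [0.4496 0.2594 0.2373] jawyaw -0.006 q7 -0.9 F [-0.  -1.  -0.3] grip 0.388
  travel cm [ 9.69 -0.56 -9.44] rows 3.3 turn [-0.041  0.004 -0.005] rows 0.3 y,z axes [ 1.   -0.01  0.  ] [-0.01 -1.    0.  ]
round_prop 0.93 [382  70 441 112] [ 0.5831  0.3625 -0.    ] [ 0.  0. -0.]
foot_yellow (367, 61, 65, 76) 2378 [0.5825 0.3516 0.056 ] [-0.01 -0.06  0.28 -0.27 -2.71]
foot_blue (238, 65, 64, 76) 4570 [0.4454 0.3539 0.0404] [0.   0.03 0.57 0.03 0.79]
dist 0.1372 slab yaw -0.017 centre [0.514  0.3527]
```

Request:
{"op": "apply_moves", "data": {"travel": [[1.5,-0.3,-2.5],[2.5,-0.2,-2.5],[2.5,0,-2.5],[2,0,-1.9],[1,0,0],[0,0,0],[0,0,0]], "turn": [[-0.04,0.004,-0.005],[0,0,0],[0,0,0],[0,0,0],[0,0,0],[0,0,0],[0,0,0]], "grip": [1,1,1,1,1,1,1]}}

```text
t: 17.55
eef_pos: [0.4521, 0.34, 0.1395]
tool_rot: [0.505, 0.499, 0.497, -0.5]
contact_force: [0.4, -0.2, 0.5]
gripper_width: 0.393
```

```bash
python3 - <<'E'
from h import *
plan([.445,.3535,.081],.035)
E
```

```text
t 17.55 tcp [0.4521 0.34   0.1395] jawyaw 0.003 q7 -1.14 F [ 0.4 -0.2  0.5] grip 0.393
  travel cm [ 5.83 -0.75 -1.41] rows 1.5 turn [-0.032  0.009 -0.007] rows 0.3 y,z axes [1.   0.   0.01] [ 0.   -1.    0.01]
```

Request:
{"op": "apply_moves", "data": {"travel": [[0.5,-0.8,-1.4],[1.5,0,0],[1.5,0,0],[1,0,0],[0,0,0],[0,0,0]], "turn": [[-0.03,0.009,-0.007],[0,0,0],[0,0,0],[0,0,0],[0,0,0],[0,0,0]], "grip": [1,1,1,1,1,1]}}

```text
t: 18.05
eef_pos: [0.4479, 0.3499, 0.0945]
tool_rot: [0.508, 0.495, 0.505, -0.492]
contact_force: [0.8, -0.3, -1.5]
gripper_width: 0.391
```

```bash
python3 - <<'E'
from h import *
plan([.445,.3535,.076],.035)
E
```

```text
t 18.05 tcp [0.4479 0.3499 0.0945] jawyaw 0.026 q7 -1.18 F [ 0.8 -0.3 -1.5] grip 0.391
  travel cm [ 1.85 -0.3  -0.37] rows 0.5 turn [-0.009 -0.    -0.006] rows 0.1 y,z axes [1.   0.03 0.01] [ 0.03 -1.   -0.  ]
```

Request:
{"op": "apply_moves", "data": {"travel": [[0.5,-0.3,-0.37],[0.7,0,0],[0.4,0,0],[0,0,0]], "turn": [[-0.009,0,-0.006],[0,0,0],[0,0,0],[0,0,0]], "grip": [1,1,1,1]}}

```text
t: 18.38
eef_pos: [0.4456, 0.354, 0.0784]
tool_rot: [0.509, 0.492, 0.509, -0.491]
contact_force: [0.7, 0.0, -0.2]
gripper_width: 0.393
```

```bash
python3 - <<'E'
from h import *
plan([.445,.3535,.074],.035)
E
```

```text
t 18.38 tcp [0.4456 0.354  0.0784] jawyaw 0.035 q7 -1.19 F [ 0.7  0.  -0.2] grip 0.393
  travel cm [ 0.44 -0.06  0.04] rows 0.1 turn [-0.    -0.001 -0.001] rows 0.0 y,z axes [1.   0.03 0.  ] [ 0.03 -1.   -0.  ]
```

Request:
{"op": "apply_moves", "data": {"travel": [[0.2,0,0],[0.2,0,0],[0.15,0,0],[0,0,0]], "turn": [[0,0,0],[0,0,0],[0,0,0],[0,0,0]], "grip": [1,1,1,1]}}

```text
t: 18.72
eef_pos: [0.4458, 0.3549, 0.0738]
tool_rot: [0.509, 0.492, 0.508, -0.49]
contact_force: [-0.7, -0.5, -2.1]
gripper_width: 0.391
```

Request:
{"op": "apply_moves", "data": {"travel": [[0.15,0,0],[0.1,0,0],[0,0,0]], "turn": [[0,0,0],[0,0,0],[0,0,0]], "grip": [1,1,1]}}

```text
t: 18.97
eef_pos: [0.4459, 0.3555, 0.074]
tool_rot: [0.509, 0.493, 0.508, -0.49]
contact_force: [-0.2, 0.0, -1.8]
gripper_width: 0.393
```

Request:
{"op": "apply_moves", "data": {"travel": [[0,0,0],[0,0,0],[0,0,0],[0,0,0],[-0.5,0,0],[-2,0,0],[-3,0,0],[-4,0,0]], "turn": [[0,0,0],[0,0,0],[0,0,0],[0,0,0],[0,0,0],[0,0,0],[0,0,0],[0,0,0]], "grip": [0.5,0.45,0.4,0.4,0.4,0.4,0.4,0.4]}}

```text
t: 19.63
eef_pos: [0.4422, 0.3516, 0.1641]
tool_rot: [0.509, 0.487, 0.509, -0.495]
contact_force: [0.9, 0.5, 0.5]
gripper_width: 0.603
```

Request:
{"op": "apply_moves", "data": {"travel": [[-3,0,2],[-2,0.5,3.6],[0,0.5,4],[0,0,4],[0,0,2],[0,0,0],[0,0,0]], "turn": [[0,0,0],[0,0,0],[0,0,0],[0,0,0],[0,0,0],[0,0,0],[0,0,0]], "grip": [0,0,0,0,0,0,0]}}

```text
t: 20.22
eef_pos: [0.4613, 0.1967, 0.2281]
tool_rot: [0.511, 0.492, 0.509, -0.487]
contact_force: [0.9, 0.4, -0.3]
gripper_width: 0.995
```

```bash
python3 - <<'E'
from h import *
plan([.46,-.137,.25],-.035)
im,C,o=wrist(["round_prop","square_prop"],"w6",{"round_prop":.02,"square_prop":.02})
E
```

```text
t 20.22 tcp [0.4613 0.1967 0.2281] jawyaw 0.04 q7 -0.73 F [ 0.9  0.4 -0.3] grip 0.995
  travel cm [-2.32 -1.46 33.33] rows 8.2 turn [ 0.075 -0.004 -0.007] rows 0.6 y,z axes [1.   0.04 0.01] [ 0.04 -1.   -0.  ]
round_prop 0.9 [385   1 450  54] [ 0.5827  0.3621 -0.    ] [ 0.  0. -0.]
square_prop 0.8 [239   1 282  53] [0.4434 0.3537 1.0609] [ 0.    0.06  0.95 -0.08  0.87]
```

View pics/w6.png

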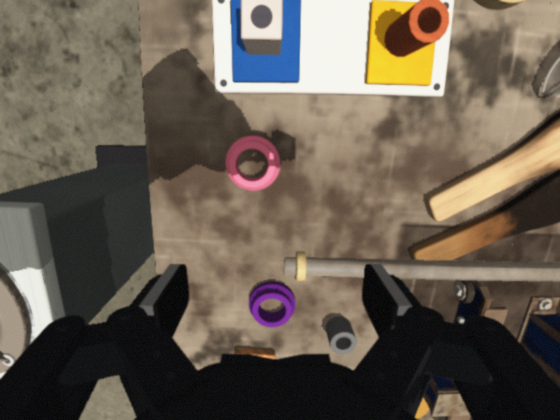

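Request:
{"op": "apply_moves", "data": {"travel": [[-0.3,-0.4,3.7],[-0.3,-0.4,3.7],[0,-0.4,3.7],[0,-0.3,3.7],[0,0,3.7],[0,0,3.7],[0,0,3.7],[0,0,3.7]], "turn": [[0,0,0],[0,0,0],[0,0,0],[0,0,0],[0,0,0],[0,0,0],[0,0,0],[0,0,0]], "grip": [0,0,0,0,0,0,0,0]}}

```text
t: 21.03
eef_pos: [0.4653, -0.0817, 0.2312]
tool_rot: [0.52, 0.484, 0.525, -0.47]
contact_force: [2.7, -0.7, 0.2]
gripper_width: 0.996
```

Request:
{"op": "apply_moves", "data": {"travel": [[0,0,2.5],[0,0,0],[0,0,0]], "turn": [[0,0,0],[0,0,0],[0,0,0]], "grip": [0,0,0]}}

```text
t: 21.28
eef_pos: [0.4694, -0.1121, 0.2299]
tool_rot: [0.518, 0.485, 0.524, -0.471]
contact_force: [0.4, 0.7, 0.8]
gripper_width: 1.005
```

```bash
python3 - <<'E'
from h import *
plan([.4425,-.137,.1],-.035)
for i in (0,1): im,C,o=wrist(["batt"],"w7")
E
```

```text
t 21.28 tcp [ 0.4694 -0.1121  0.2299] jawyaw 0.086 q7 0.05 F [0.4 0.7 0.8] grip 1.005
  travel cm [12.91 -3.02  2.5 ] rows 3.3 turn [ 0.121 -0.02  -0.009] rows 1.0 y,z axes [1.   0.09 0.01] [ 0.09 -1.   -0.02]
batt 0.59 [219 119 281 284] [ 0.4398 -0.1359 -1.6045] [-0.    0.04  0.06 -0.08  0.42]
batt 0.64 [217 121 283 288] [ 0.4399 -0.1352  1.5331] [-0.    0.03  0.03 -0.07  0.31]
```

View pics/w7.png

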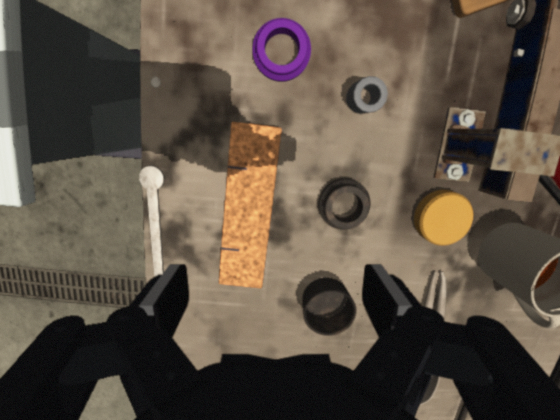

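Request:
{"op": "apply_moves", "data": {"travel": [[2,-1.5,1.2],[3,-1.5,1.2],[3,0,0],[3,0,0],[2,0,0],[0,0,0],[0,0,0]], "turn": [[0.06,-0.02,-0.009],[0.06,0,0],[0,0,0],[0,0,0],[0,0,0],[0,0,0],[0,0,0]], "grip": [0.15,0.15,0.15,0.15,0.15,0.15,0.15]}}

```text
t: 22.07
eef_pos: [0.445, -0.126, 0.0986]
tool_rot: [0.498, 0.506, 0.493, -0.502]
contact_force: [-0.5, 0.9, 0.4]
gripper_width: 0.856
```

```bash
python3 - <<'E'
from h import *
plan([.44,-.136,.03],-.037)
E
```

```text
t 22.07 tcp [ 0.445  -0.126   0.0986] jawyaw -0.016 q7 -0.2 F [-0.5  0.9  0.4] grip 0.856
  travel cm [ 6.86 -0.55  1.01] rows 1.7 turn [ 0.021  0.001 -0.009] rows 0.2 y,z axes [ 1.   -0.02  0.01] [-0.02 -1.    0.  ]
```

Request:
{"op": "apply_moves", "data": {"travel": [[0.5,-0.55,1.0],[2,0,0],[2,0,0],[1.5,0,0],[0.5,0,0],[0,0,0]], "turn": [[0.021,0,-0.009],[0,0,0],[0,0,0],[0,0,0],[0,0,0],[0,0,0]], "grip": [0.2,0.2,0.2,0.2,0.2,0.2]}}

```text
t: 22.57
eef_pos: [0.4453, -0.1384, 0.0387]
tool_rot: [0.494, 0.512, 0.485, -0.508]
contact_force: [-0.1, 0.1, -0.8]
gripper_width: 0.8
```

```bash
python3 - <<'E'
from h import *
plan([.44,-.136,.025],-.037)
E
```

```text
t 22.57 tcp [ 0.4453 -0.1384  0.0387] jawyaw -0.04 q7 -0.3 F [-0.1  0.1 -0.8] grip 0.8
  travel cm [ 1.36 -0.56 -0.22] rows 0.4 turn [-0.003  0.005 -0.012] rows 0.1 y,z axes [ 1.   -0.04  0.01] [-0.04 -1.    0.01]
```

Request:
{"op": "apply_moves", "data": {"travel": [[0.5,-0.56,-0.22],[0.5,0,0],[0.4,0,0],[0.3,0,0],[0,0,0]], "turn": [[0,0.005,-0.012],[0,0,0],[0,0,0],[0,0,0],[0,0,0]], "grip": [0.22,0.22,0.22,0.22,0.22]}}

```text
t: 22.98
eef_pos: [0.4419, -0.1372, 0.024]
tool_rot: [0.491, 0.511, 0.488, -0.51]
contact_force: [-0.0, 0.3, -0.6]
gripper_width: 0.779
```

```bash
python3 - <<'E'
from h import *
plan([.44,-.136,.018],-.037)
E
```

```text
t 22.98 tcp [ 0.4419 -0.1372  0.024 ] jawyaw -0.042 q7 -0.32 F [-0.   0.3 -0.6] grip 0.779
  travel cm [ 0.6  -0.2  -0.11] rows 0.2 turn [-0.005  0.002 -0.005] rows 0.1 y,z axes [ 1.   -0.04  0.  ] [-0.04 -1.    0.  ]
```

Request:
{"op": "apply_moves", "data": {"travel": [[0.2,-0.2,-0.11],[0.2,0,0],[0.2,0,0],[0,0,0]], "turn": [[-0.005,0.002,-0.005],[0,0,0],[0,0,0],[0,0,0]], "grip": [0.25,0.27,0.27,0.27]}}

```text
t: 23.32
eef_pos: [0.4402, -0.1359, 0.0178]
tool_rot: [0.491, 0.509, 0.491, -0.509]
contact_force: [0.7, 0.5, 0.2]
gripper_width: 0.731
```

Request:
{"op": "apply_moves", "data": {"travel": [[0.2,0,0],[0.2,0,0],[0,0,0]], "turn": [[0,0,0],[0,0,0],[0,0,0]], "grip": [0.28,0.28,0.28]}}

```text
t: 23.57
eef_pos: [0.4405, -0.136, 0.0137]
tool_rot: [0.491, 0.509, 0.491, -0.509]
contact_force: [0.3, -0.5, 2.7]
gripper_width: 0.721
```

Request:
{"op": "apply_moves", "data": {"travel": [[-0.2,0,0],[0,0,0],[0,0,0],[0,0,0],[0,0,0],[0,0,0]], "turn": [[0,0,0],[0,0,0],[0,0,0],[0,0,0],[0,0,0],[0,0,0]], "grip": [0.28,0.6,1,1,1,1], "newtons": 60}}

```text
t: 24.07
eef_pos: [0.4402, -0.1359, 0.0162]
tool_rot: [-0.491, -0.509, -0.491, 0.509]
contact_force: [0.5, 0.3, 1.4]
gripper_width: 0.64
```

```bash
python3 - <<'E'
from h import *
plan([.44,-.136,.25],-.037)
E
```

```text
t 24.07 tcp [ 0.4402 -0.1359  0.0162] jawyaw -0.036 q7 -0.32 F [0.5 0.3 1.4] grip 0.64
  travel cm [-2.338e+01 -2.000e-02  3.000e-02] rows 5.7 turn [ 0.001  0.001 -0.   ] rows 0.0 y,z axes [ 1.   -0.04  0.  ] [-0.04 -1.    0.  ]
```

Request:
{"op": "apply_moves", "data": {"travel": [[-2,0,0],[-3,0,0],[-4,0,0],[-4,1,0],[-4,1,0],[-4,1,0],[-2,1,0],[0,1,0]], "turn": [[0,0,0],[0,0,0],[0,0,0],[0,0,0],[0,0,0],[0,0,0],[0,0,0],[0,0,0]], "grip": [1,1,1,1,1,1,1,1]}}

```text
t: 24.73
eef_pos: [0.4856, -0.1365, 0.2518]
tool_rot: [-0.486, -0.506, -0.496, 0.511]
contact_force: [0.3, 0.4, -2.9]
gripper_width: 0.635
```

Request:
{"op": "apply_moves", "data": {"travel": [[0,0,0],[0,0,0],[0,0,0],[0,0,0],[0,0,0],[0,0,0],[0,0,0],[0,0,0]], "turn": [[-0.06,0,0],[-0.117,0,0],[-0.117,0,0],[-0.117,0,0],[-0.117,0,0],[-0.117,0,0],[-0.117,0,0],[-0.117,0,0]], "grip": [1,1,1,1,1,1,1,1]}}

```text
t: 25.4
eef_pos: [0.4855, -0.1362, 0.2517]
tool_rot: [0.66, 0.238, 0.671, -0.239]
contact_force: [-0.4, -0.7, -2.7]
gripper_width: 0.637
```

Request:
{"op": "apply_moves", "data": {"travel": [[0,0,0],[0,0,0],[0,0,0],[0,0,0],[0,0,0],[0,0,0],[0,0,0],[0,0,0]], "turn": [[-0.117,0,0],[-0.117,0,0],[-0.117,0,0],[-0.117,0,0],[-0.117,0,0],[-0.117,0,0],[-0.06,0,0],[0,0,0]], "grip": [1,1,1,1,1,1,1,1]}}

```text
t: 26.07
eef_pos: [0.4801, -0.1365, 0.2467]
tool_rot: [0.697, -0.04, 0.714, 0.044]
contact_force: [0.5, -0.1, -1.9]
gripper_width: 0.637
```

```bash
python3 - <<'E'
from h import *
plan([.51,.15,.27],1.606)
E
```

```text
t 26.07 tcp [ 0.4801 -0.1365  0.2467] jawyaw 1.69 q7 1.56 F [ 0.5 -0.1 -1.9] grip 0.637
  travel cm [-2.25 28.11  6.31] rows 7.0 turn [ 0.084 -0.024 -0.007] rows 0.7 y,z axes [-0.12  0.99  0.01] [ 0.99  0.12 -0.02]
```

Request:
{"op": "apply_moves", "data": {"travel": [[-0.3,3.9,0.5],[-0.3,3.9,0.5],[0,3.9,0.5],[0,3.9,0.5],[0,3.9,0.5],[0,3.9,0.5],[0,3.9,0.5],[0,3.9,0.5]], "turn": [[0.08,-0.02,-0.007],[0,0,0],[0,0,0],[0,0,0],[0,0,0],[0,0,0],[0,0,0],[0,0,0]], "grip": [1,1,1,1,1,1,1,1]}}

```text
t: 26.73
eef_pos: [0.5097, 0.1734, 0.2478]
tool_rot: [0.704, 0.001, 0.711, -0.006]
contact_force: [1.1, -0.8, -2.1]
gripper_width: 0.636
```

Request:
{"op": "apply_moves", "data": {"travel": [[0,3.9,0],[0,3.9,0],[0,3.9,0],[0,2,0],[0,0,0],[0,0,0]], "turn": [[0,0,0],[0,0,0],[0,0,0],[0,0,0],[0,0,0],[0,0,0]], "grip": [1,1,1,1,1,1]}}

```text
t: 27.23
eef_pos: [0.5067, 0.3268, 0.2438]
tool_rot: [0.702, 0.003, 0.712, -0.006]
contact_force: [-0.1, -0.8, -3.4]
gripper_width: 0.633
```

```bash
python3 - <<'E'
from h import *
plan([.5153,.3557,.15],1.606)
E
```

```text
t 27.23 tcp [0.5067 0.3268 0.2438] jawyaw 1.558 q7 0.51 F [-0.1 -0.8 -3.4] grip 0.633
  travel cm [9.36 2.94 0.96] rows 2.4 turn [-0.048 -0.015  0.004] rows 0.4 y,z axes [ 0.01  1.   -0.  ] [ 1.   -0.01 -0.02]
```

Request:
{"op": "apply_moves", "data": {"travel": [[1,1.5,0.5],[2,1.45,0.45],[2,0,0],[2,0,0],[1.5,0,0],[0,0,0],[0,0,0]], "turn": [[-0.048,-0.015,0.004],[0,0,0],[0,0,0],[0,0,0],[0,0,0],[0,0,0],[0,0,0]], "grip": [1,1,1,1,1,1,1]}}

```text
t: 27.82
eef_pos: [0.5195, 0.3472, 0.1538]
tool_rot: [0.707, -0.01, 0.707, 0.004]
contact_force: [0.3, 0.1, -2.6]
gripper_width: 0.636
```

```bash
python3 - <<'E'
from h import *
plan([.5153,.3557,.11],1.606)
wrist(["round_prop","square_prop","batt"],"w8",{"round_prop":.02,"square_prop":.02,"batt":status.get_obs()['eef_pos'][2]-.0162})
im=snap("scene","s8");cv2.imwrite("pics/s8c.png",cv2.resize(im[200:350,90:290],None,fx=4,fy=4)[:,:,::-1])
E
```

```text
t 27.82 tcp [0.5195 0.3472 0.1538] jawyaw 1.59 q7 0.44 F [ 0.3  0.1 -2.6] grip 0.636
  travel cm [ 4.37  0.89 -0.4 ] rows 1.1 turn [-0.016  0.001  0.008] rows 0.1 y,z axes [-0.02  1.   -0.01] [1.   0.02 0.  ]
square_prop 0.51 [203  55 348 356] [0.4991 0.3472 4.718 ] [-0.000e+00  2.500e-01 -6.010e+00 -1.000e-02 -3.783e+01]
batt 0.97 [203  55 344 356] [ 5.073e-01  3.474e-01 -3.000e-04] [-0.17  8.13 -0.17 -1.29 29.34]
```

View pics/s8c.png

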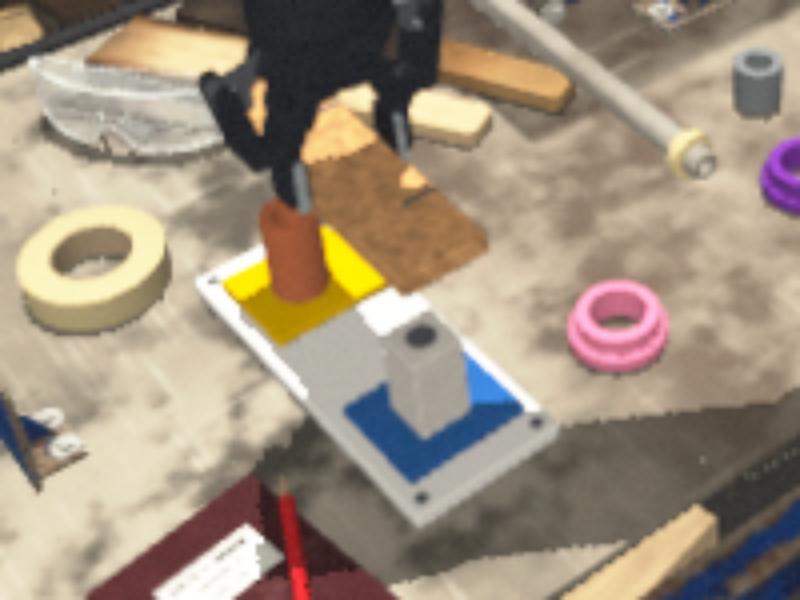

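Request:
{"op": "apply_moves", "data": {"travel": [[0.5,0.89,-0.4],[1,0,0],[1,0,0],[1,0,0],[0.4,0,0],[0,0,0]], "turn": [[-0.016,0.001,0.008],[0,0,0],[0,0,0],[0,0,0],[0,0,0],[0,0,0]], "grip": [1,1,1,1,1,1]}}

```text
t: 28.57
eef_pos: [0.5156, 0.3604, 0.1145]
tool_rot: [0.709, -0.012, 0.705, 0.016]
contact_force: [-0.4, -0.2, -2.8]
gripper_width: 0.639
```

```bash
python3 - <<'E'
from h import *
plan([.5153,.3557,.1],1.606)
E
```

```text
t 28.57 tcp [0.5156 0.3604 0.1145] jawyaw 1.61 q7 0.41 F [-0.4 -0.2 -2.8] grip 0.639
  travel cm [ 1.45 -0.47 -0.06] rows 0.4 turn [ 0.004  0.005 -0.006] rows 0.1 y,z axes [-0.04  1.    0.01] [1.   0.04 0.01]
```

Request:
{"op": "apply_moves", "data": {"travel": [[0.4,-0.35,-0.05],[0.5,0,0],[0.3,0,0],[0,0,0]], "turn": [[0.004,0.005,-0.006],[0,0,0],[0,0,0],[0,0,0]], "grip": [1,1,1,1]}}

```text
t: 28.9
eef_pos: [0.5151, 0.3561, 0.1004]
tool_rot: [0.707, -0.013, 0.707, 0.012]
contact_force: [-0.5, -0.3, -2.0]
gripper_width: 0.635
```

```bash
python3 - <<'E'
from h import *
plan([.5153,.3567,.096],1.606)
E
```

```text
t 28.9 tcp [0.5151 0.3561 0.1004] jawyaw 1.605 q7 0.4 F [-0.5 -0.3 -2. ] grip 0.635
  travel cm [0.44 0.06 0.02] rows 0.1 turn [-0.001 -0.001  0.002] rows 0.0 y,z axes [-0.03  1.   -0.  ] [ 1.    0.03 -0.  ]
```

Request:
{"op": "apply_moves", "data": {"travel": [[0.2,0,0],[0.2,0,0],[0,0,0]], "turn": [[0,0,0],[0,0,0],[0,0,0]], "grip": [1,1,1]}}

```text
t: 29.15
eef_pos: [0.5156, 0.3564, 0.0965]
tool_rot: [0.707, -0.012, 0.707, 0.012]
contact_force: [0.2, 0.1, -2.5]
gripper_width: 0.638
```

Request:
{"op": "apply_moves", "data": {"travel": [[0.12,0,0],[0,0,0]], "turn": [[0,0,0],[0,0,0]], "grip": [1,1]}}

```text
t: 29.32
eef_pos: [0.5158, 0.3568, 0.0967]
tool_rot: [0.707, -0.012, 0.707, 0.012]
contact_force: [0.4, -0.2, -3.0]
gripper_width: 0.636
```

Request:
{"op": "apply_moves", "data": {"travel": [[0.15,0,0],[0.15,0,0],[0,0,0]], "turn": [[0,0,0],[0,0,0],[0,0,0]], "grip": [1,1,1]}}

```text
t: 29.57
eef_pos: [0.5162, 0.3574, 0.0968]
tool_rot: [0.708, -0.012, 0.706, 0.012]
contact_force: [0.4, -0.2, -2.4]
gripper_width: 0.635
```

Request:
{"op": "apply_moves", "data": {"travel": [[0,0,0],[0,0,0],[0,0,0],[0,0,0],[-0.5,0,0],[-2,0,0],[-3,0,0],[-4,0,0]], "turn": [[0,0,0],[0,0,0],[0,0,0],[0,0,0],[0,0,0],[0,0,0],[0,0,0],[0,0,0]], "grip": [0.3,0.25,0.2,0.15,0.15,0.1,0,0]}}

```text
t: 30.23
eef_pos: [0.5133, 0.3545, 0.1871]
tool_rot: [0.704, -0.015, 0.71, 0.01]
contact_force: [1.0, -0.5, -0.2]
gripper_width: 1.0
```

Request:
{"op": "apply_moves", "data": {"travel": [[-4,-2,0],[-3,-3.5,0],[0,-3.5,0],[0,-3.5,0],[0,-3.5,0],[0,0,0],[0,0,0]], "turn": [[0,0,0],[0,0,0],[0,0,0],[0,0,0],[0,0,0],[0,0,0],[0,0,0]], "grip": [0,0,0,0,0,0,0]}}

```text
t: 30.82
eef_pos: [0.5219, 0.1987, 0.2685]
tool_rot: [0.709, -0.013, 0.704, 0.015]
contact_force: [0.5, 1.7, -1.1]
gripper_width: 0.998
```

```bash
python3 - <<'E'
from h import *
plan([.54,-.25,.25],1.606)
im=snap("scene","s9");cv2.imwrite("pics/s9c.png",cv2.resize(im[200:350,90:290],None,fx=4,fy=4)[:,:,::-1])
eyes.read_camera("top")
for n in("top","scene"):
    for d in eyes.masks_of("batt",n)[:1]:
        m=d['region'];C=cam(n);print(n,d['score'],fit("batt",.08,[(m,C)],at_z(mom(m.astype(np.uint8))[:2],.08,C)[:2]))
E
```

```text
t 30.82 tcp [0.5219 0.1987 0.2685] jawyaw 1.611 q7 0.79 F [ 0.5  1.7 -1.1] grip 0.998
  travel cm [ 1.740e+00 -4.491e+01  2.000e-02] rows 11.0 turn [ 0.005  0.007 -0.002] rows 0.1 y,z axes [-0.04  1.    0.  ] [1.   0.04 0.01]
top 0.7 (array([0.47222805, 0.35813708, 0.63741255]), array([-0.11, -0.33,  5.35,  7.37,  8.29]))
scene 0.9 (array([0.51724416, 0.35899824, 3.15786052]), array([-0.01, -0.05,  0.28,  0.31,  0.65]))
```

View pics/s9c.png

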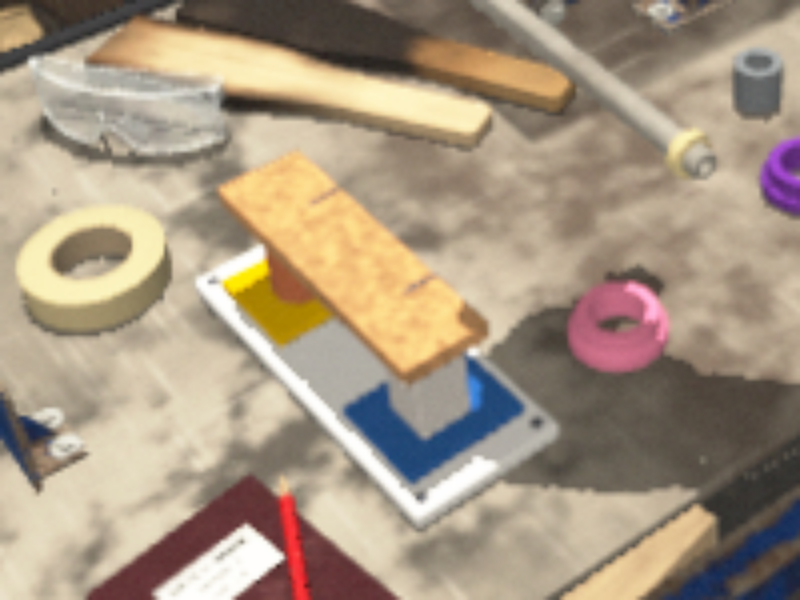

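Request:
{"op": "apply_moves", "data": {"travel": [[0,-2.5,0],[0,-4,0],[0,-4,0],[0,-4,0],[0,-4,0],[0,-4,0],[0,-4,0],[0,-4,0]], "turn": [[0,0,0],[0,0,0],[0,0,0],[0,0,0],[0,0,0],[0,0,0],[0,0,0],[0,0,0]], "grip": [0,0,0,0,0,0,0,0]}}

```text
t: 31.68
eef_pos: [0.5393, -0.0873, 0.2658]
tool_rot: [0.709, -0.025, 0.703, 0.038]
contact_force: [0.5, -0.4, 1.6]
gripper_width: 1.001
```

Request:
{"op": "apply_moves", "data": {"travel": [[0.5,-4,0],[0.5,-4,0],[0,-4,0],[0,-2.3,0],[0,0,0],[0,0,0]], "turn": [[0,0,0],[0,0,0],[0,0,0],[0,0,0],[0,0,0],[0,0,0]], "grip": [0,0,0,0,0,0]}}

```text
t: 32.18
eef_pos: [0.5557, -0.2393, 0.2506]
tool_rot: [0.709, -0.025, 0.703, 0.039]
contact_force: [-0.2, 0.9, 0.1]
gripper_width: 0.997
```

```bash
python3 - <<'E'
from h import *
plan([.5505,-.25,.12],1.606)
for i in(0,1): im,C,o=wrist(["steel_cup","pipe_bush"],"w10")
E
```

```text
t 32.18 tcp [ 0.5557 -0.2393  0.2506] jawyaw 1.66 q7 1.62 F [-0.2  0.9  0.1] grip 0.997
  travel cm [13.03 -1.27 -0.74] rows 3.2 turn [ 0.054  0.009 -0.02 ] rows 0.5 y,z axes [-0.09  1.    0.02] [1.   0.09 0.01]
steel_cup 0.8 [231 153 290 210] [ 0.5496 -0.2492 -0.    ] [ 0.  0. -0.]
pipe_bush 0.97 [339 165 391 214] [ 0.5545 -0.1189  0.    ] [ 0. -0.  0.]
pipe_bush 0.69 [476 106 530 158] [0.4635 0.0439 0.    ] [-0. -0.  0.]
steel_cup 0.69 [231 151 290 208] [ 0.5499 -0.2495 -0.    ] [-0.  0. -0.]
pipe_bush 0.87 [340 166 388 214] [ 0.5544 -0.1188 -0.    ] [ 0. -0. -0.]
pipe_bush 0.66 [477 106 527 158] [ 0.4635  0.043  -0.    ] [-0. -0. -0.]
```

View pics/w10.png

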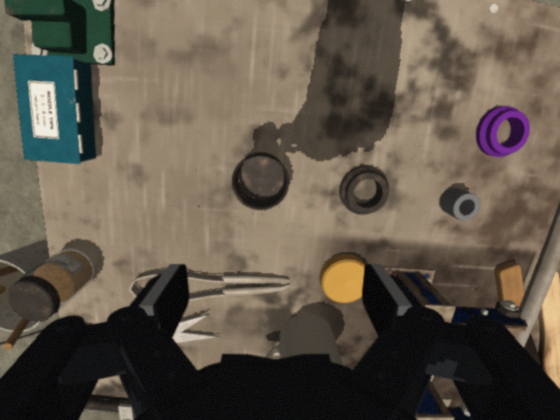

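Request:
{"op": "apply_moves", "data": {"travel": [[1.5,-1.0,-0.65],[3,0,0],[3,0,0],[3,0,0],[2,0,0],[0,0,0],[0,0,0]], "turn": [[0.05,0.009,-0.02],[0,0,0],[0,0,0],[0,0,0],[0,0,0],[0,0,0],[0,0,0]], "grip": [0,0,0,0,0,0,0]}}

```text
t: 33.07
eef_pos: [0.5544, -0.241, 0.1269]
tool_rot: [0.71, -0.021, 0.704, 0.017]
contact_force: [0.5, 0.0, 1.3]
gripper_width: 0.997
```

```bash
python3 - <<'E'
from h import *
plan([.5498,-.2494,.07],1.606)
E
```

```text
t 33.07 tcp [ 0.5544 -0.241   0.1269] jawyaw 1.623 q7 1.47 F [0.5 0.  1.3] grip 0.997
  travel cm [ 5.69 -0.78 -0.55] rows 1.4 turn [0.017 0.009 0.006] rows 0.2 y,z axes [-0.05  1.   -0.01] [1.   0.05 0.01]
```

Request:
{"op": "apply_moves", "data": {"travel": [[0.5,-0.78,-0.55],[2,0,0],[2,0,0],[1,0,0],[0,0,0],[0,0,0]], "turn": [[0.017,0.009,0.006],[0,0,0],[0,0,0],[0,0,0],[0,0,0],[0,0,0]], "grip": [0,0,0,0,0,0]}}

```text
t: 33.57
eef_pos: [0.5538, -0.2523, 0.0787]
tool_rot: [0.71, -0.013, 0.704, 0.009]
contact_force: [-0.3, 0.3, 1.0]
gripper_width: 0.999
```

```bash
python3 - <<'E'
from h import *
plan([.5498,-.2494,.05],1.606)
E
```

```text
t 33.57 tcp [ 0.5538 -0.2523  0.0787] jawyaw 1.602 q7 1.43 F [-0.3  0.3  1. ] grip 0.999
  travel cm [ 2.86  0.31 -0.42] rows 0.7 turn [-0.004  0.009  0.005] rows 0.1 y,z axes [-0.03  1.   -0.01] [1.   0.03 0.01]
```

Request:
{"op": "apply_moves", "data": {"travel": [[0.8,0.3,-0.42],[1,0,0],[0.8,0,0],[0,0,0]], "turn": [[-0.004,0.009,0.005],[0,0,0],[0,0,0],[0,0,0]], "grip": [0,0,0,0]}}

```text
t: 33.9
eef_pos: [0.5513, -0.2504, 0.0542]
tool_rot: [0.708, -0.013, 0.706, 0.011]
contact_force: [-0.1, 0.1, 0.2]
gripper_width: 1.0
```

```bash
python3 - <<'E'
from h import *
plan([.5498,-.2494,.023],1.606)
E
```

```text
t 33.9 tcp [ 0.5513 -0.2504  0.0542] jawyaw 1.605 q7 1.41 F [-0.1  0.1  0.2] grip 1.0
  travel cm [ 3.12  0.11 -0.15] rows 0.8 turn [-0.001  0.004  0.002] rows 0.0 y,z axes [-0.03  1.   -0.  ] [1.   0.03 0.  ]
```

Request:
{"op": "apply_moves", "data": {"travel": [[0.8,0.1,-0.15],[0.8,0,0],[0.8,0,0],[0.6,0,0],[0,0,0]], "turn": [[0,0.004,0.002],[0,0,0],[0,0,0],[0,0,0],[0,0,0]], "grip": [0,0,0,0,0]}}

```text
t: 34.32
eef_pos: [0.5495, -0.2491, 0.0207]
tool_rot: [0.707, -0.012, 0.707, 0.012]
contact_force: [-0.3, 0.4, 0.3]
gripper_width: 1.004
```

Request:
{"op": "apply_moves", "data": {"travel": [[0,0,0],[0,0,0],[0,0,0],[0,0,0],[0,0,0]], "turn": [[0,0,0],[0,0,0],[0,0,0],[0,0,0],[0,0,0]], "grip": [0.15,0.5,1,1,1], "newtons": 40}}

```text
t: 34.73
eef_pos: [0.5495, -0.2492, 0.0208]
tool_rot: [0.706, -0.012, 0.708, 0.012]
contact_force: [-0.1, -0.1, -0.9]
gripper_width: 0.744
```

```bash
python3 - <<'E'
from h import *
plan([.53,.1,.27],1.606)
E
```

```text
t 34.73 tcp [ 0.5495 -0.2492  0.0208] jawyaw 1.606 q7 1.38 F [-0.1 -0.1 -0.9] grip 0.744
  travel cm [-24.92  34.96  -0.77] rows 10.5 turn [-0.    -0.002  0.   ] rows 0.0 y,z axes [-0.03  1.   -0.  ] [ 1.    0.03 -0.  ]
```

Request:
{"op": "apply_moves", "data": {"travel": [[-2,0,0],[-3.5,0,0],[-4,0,0],[-4,0,0],[-4,0,0],[-4,0,0],[-3.5,0,0],[0,0,0]], "turn": [[0,0,0],[0,0,0],[0,0,0],[0,0,0],[0,0,0],[0,0,0],[0,0,0],[0,0,0]], "grip": [1,1,1,1,1,1,1,1]}}

```text
t: 35.4
eef_pos: [0.548, -0.2478, 0.2788]
tool_rot: [0.704, -0.012, 0.71, 0.015]
contact_force: [2.1, -1.1, -0.4]
gripper_width: 0.745
```

Request:
{"op": "apply_moves", "data": {"travel": [[0,2.5,0.3],[0,4,0.5],[0,4,0.5],[0,4,0.5],[0,4,0.5],[0,4,0.5],[0,4,0.5],[0,4,0.5]], "turn": [[0,0,0],[0,0,0],[0,0,0],[0,0,0],[0,0,0],[0,0,0],[0,0,0],[0,0,0]], "grip": [1,1,1,1,1,1,1,1]}}

```text
t: 36.07
eef_pos: [0.578, 0.0536, 0.278]
tool_rot: [0.706, -0.006, 0.708, 0.002]
contact_force: [0.3, -0.4, -1.4]
gripper_width: 0.745
```

Request:
{"op": "apply_moves", "data": {"travel": [[0,4,0.5],[0,4,0.5],[0,4,0.5],[0,3,0],[0,3,0],[0,3,0],[0,0,0]], "turn": [[0,0,0],[0,0,0],[0,0,0],[0,0,0],[0,0,0],[0,0,0],[0,0,0]], "grip": [1,1,1,1,1,1,1]}}

```text
t: 36.65
eef_pos: [0.5849, 0.2836, 0.2726]
tool_rot: [0.705, -0.009, 0.71, 0.007]
contact_force: [-1.4, 0.1, -1.5]
gripper_width: 0.747
```

```bash
python3 - <<'E'
from h import *
plan([.5855,.358,.16],1.606)
E
```

```text
t 36.65 tcp [0.5849 0.2836 0.2726] jawyaw 1.594 q7 0.68 F [-1.4  0.1 -1.5] grip 0.747
  travel cm [11.24  7.46  0.31] rows 3.3 turn [-0.012 -0.007  0.002] rows 0.1 y,z axes [-0.02  1.   -0.  ] [ 1.    0.02 -0.01]
```

Request:
{"op": "apply_moves", "data": {"travel": [[1,2.5,0.1],[2,2.5,0.1],[2,2.4,0.1],[2,0,0],[1.8,0,0],[0,0,0],[0,0,0]], "turn": [[-0.012,-0.007,0.002],[0,0,0],[0,0,0],[0,0,0],[0,0,0],[0,0,0],[0,0,0]], "grip": [1,1,1,1,1,1,1]}}

```text
t: 37.23
eef_pos: [0.5829, 0.3641, 0.1776]
tool_rot: [0.706, -0.015, 0.707, 0.015]
contact_force: [0.9, 0.3, -1.1]
gripper_width: 0.748
```

```bash
python3 - <<'E'
from h import *
plan([.5855,.358,.13],1.606)
E
```

```text
t 37.23 tcp [0.5829 0.3641 0.1776] jawyaw 1.613 q7 0.54 F [ 0.9  0.3 -1.1] grip 0.748
  travel cm [ 4.76 -0.62  0.24] rows 1.2 turn [ 0.007 -0.001 -0.   ] rows 0.1 y,z axes [-0.04  1.    0.  ] [ 1.    0.04 -0.  ]
```

Request:
{"op": "apply_moves", "data": {"travel": [[0.5,-0.6,0.24],[1.3,0,0],[1.3,0,0],[1,0,0],[0,0,0],[0,0,0]], "turn": [[0.007,0,0],[0,0,0],[0,0,0],[0,0,0],[0,0,0],[0,0,0]], "grip": [1,1,1,1,1,1]}}

```text
t: 37.73
eef_pos: [0.5884, 0.355, 0.1354]
tool_rot: [0.708, -0.01, 0.706, 0.011]
contact_force: [0.3, 0.4, -1.9]
gripper_width: 0.743
```

```bash
python3 - <<'E'
from h import *
plan([.5855,.358,.1148],1.606)
E
```

```text
t 37.73 tcp [0.5884 0.355  0.1354] jawyaw 1.601 q7 0.51 F [ 0.3  0.4 -1.9] grip 0.743
  travel cm [ 2.06  0.31 -0.29] rows 0.5 turn [-0.005  0.003 -0.001] rows 0.0 y,z axes [-0.03  1.    0.  ] [1.   0.03 0.  ]
```

Request:
{"op": "apply_moves", "data": {"travel": [[0.5,0.3,-0.3],[0.6,0,0],[0.4,0,0],[0.3,0,0],[0,0,0]], "turn": [[-0.005,0.003,0],[0,0,0],[0,0,0],[0,0,0],[0,0,0]], "grip": [1,1,1,1,1]}}

```text
t: 38.15
eef_pos: [0.5853, 0.3589, 0.1165]
tool_rot: [0.707, -0.012, 0.707, 0.013]
contact_force: [0.2, -0.5, -1.9]
gripper_width: 0.747
```

Request:
{"op": "apply_moves", "data": {"travel": [[0.2,0,0],[0.15,0,0],[0,0,0]], "turn": [[0,0,0],[0,0,0],[0,0,0]], "grip": [1,1,1]}}

```text
t: 38.4
eef_pos: [0.5859, 0.3596, 0.115]
tool_rot: [0.708, -0.012, 0.706, 0.013]
contact_force: [-0.0, 0.0, -1.0]
gripper_width: 0.745
```

Request:
{"op": "apply_moves", "data": {"travel": [[0,0,0],[0,0,0],[0,0,0],[0,0,0],[0,0,0],[-0.7,0,0],[-2,0,0],[-3,0,0]], "turn": [[0,0,0],[0,0,0],[0,0,0],[0,0,0],[0,0,0],[0,0,0],[0,0,0],[0,0,0]], "grip": [0.2,0.15,0.1,0.05,0,0,0,0]}}

```text
t: 39.07
eef_pos: [0.5838, 0.3574, 0.1683]
tool_rot: [0.705, -0.014, 0.709, 0.012]
contact_force: [0.9, -1.0, -0.1]
gripper_width: 1.001
```

Request:
{"op": "apply_moves", "data": {"travel": [[-4,0,0],[-4,-3,-0.5],[-1,-4,-0.5],[0,-4,-0.5],[0,-4,0],[0,-4,0],[0,0,0]], "turn": [[0,0,0],[0,0,0],[0,0,0],[0,0,0],[0,0,0],[0,0,0],[0,0,0]], "grip": [0,0,0,0,0,0,0]}}

```text
t: 39.65
eef_pos: [0.5773, 0.1725, 0.2659]
tool_rot: [0.709, -0.014, 0.705, 0.018]
contact_force: [0.4, -0.3, -1.8]
gripper_width: 0.998
```

```bash
python3 - <<'E'
from h import *
plan([.5545,-.119,.25],1.606)
im=snap("scene","s11");cv2.imwrite("pics/s11c.png",cv2.resize(im[200:350,90:290],None,fx=4,fy=4)[:,:,::-1])
C=cam("scene")
for t,z in(("batt",.08),("steel_cup",.094)):
    for d in eyes.masks_of(t,"scene")[:2]:
        m=d['region'];print(t,d['rect'],d['score'],fit(t,z,[(m,C)],at_z(mom(m.astype(np.uint8))[:2],z,C)[:2]))
E
```

```text
t 39.65 tcp [0.5773 0.1725 0.2659] jawyaw 1.616 q7 0.85 F [ 0.4 -0.3 -1.8] grip 0.998
  travel cm [  1.42 -29.03  -3.59] rows 7.1 turn [ 0.01   0.006 -0.005] rows 0.1 y,z axes [-0.05  1.    0.  ] [1.   0.04 0.01]
batt [148.1, 245.4, 214.2, 298.2] 0.66 (array([0.4955234 , 0.35808111, 3.09643498]), array([-0.06, -0.34,  1.17,  2.22,  3.28]))
steel_cup [143.6, 227.8, 173.1, 255.7] 0.84 (array([0.58720901, 0.36089915, 0.        ]), array([ 0., -0.,  0.]))
```

View pics/s11c.png

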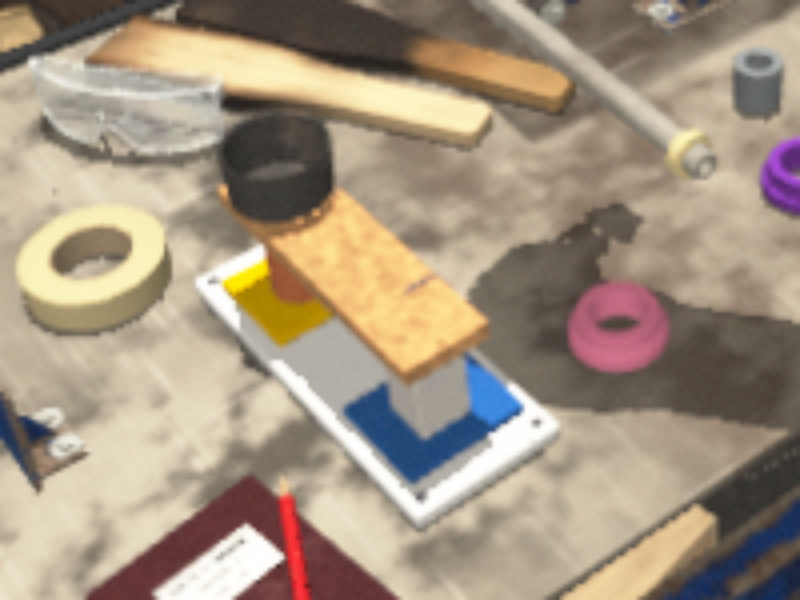

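Request:
{"op": "apply_moves", "data": {"travel": [[0,-2.5,-0.4],[0,-4,-0.6],[0,-4,-0.6],[0,-4,-0.6],[0,-4,-0.6],[0,-4,-0.5],[0,-3,-0.3],[0,-2,0]], "turn": [[0,0,0],[0,0,0],[0,0,0],[0,0,0],[0,0,0],[0,0,0],[0,0,0],[0,0,0]], "grip": [0,0,0,0,0,0,0,0]}}

```text
t: 40.47
eef_pos: [0.5569, -0.078, 0.2642]
tool_rot: [0.71, -0.025, 0.703, 0.043]
contact_force: [0.3, -0.5, 0.3]
gripper_width: 0.995
```

Request:
{"op": "apply_moves", "data": {"travel": [[0,-1.5,0],[0,0,0],[0,0,0]], "turn": [[0,0,0],[0,0,0],[0,0,0]], "grip": [0,0,0]}}

```text
t: 40.72
eef_pos: [0.5596, -0.0946, 0.2636]
tool_rot: [0.71, -0.024, 0.703, 0.043]
contact_force: [-0.2, 0.4, 0.2]
gripper_width: 1.005
```

```bash
python3 - <<'E'
from h import *
plan([.5545,-.119,.12],1.606)
for i in(0,1): im,C,o=wrist(["pipe_bush"],"w12")
x,y=proj([[.5545,-.119,.02]],C)[0].astype(int)
cv2.imwrite("pics/w12c.png",cv2.resize(im[max(0,y-70):y+70,max(0,x-90):x+90],None,fx=4,fy=4)[:,:,::-1])
E
```

```text
t 40.72 tcp [ 0.5596 -0.0946  0.2636] jawyaw 1.666 q7 1.39 F [-0.2  0.4  0.2] grip 1.005
  travel cm [14.28 -2.76 -0.9 ] rows 3.6 turn [ 0.06   0.01  -0.027] rows 0.5 y,z axes [-0.09  1.    0.03] [1.   0.09 0.01]
pipe_bush 0.91 [362  87 414 141] [0.4632 0.0432 0.    ] [-0. -0.  0.]
pipe_bush 0.75 [501  82 555 136] [0.4347 0.2276 0.    ] [-0.  0.  0.]
pipe_bush 0.62 [228 150 273 200] [ 0.5539 -0.1178 -0.    ] [-0.  0. -0.]
pipe_bush 0.87 [500  85 557 134] [0.4343 0.2272 0.    ] [ 0. -0.  0.]
pipe_bush 0.73 [363  88 416 141] [0.4633 0.0432 0.    ] [-0.  0.  0.]
pipe_bush 0.65 [225 149 275 198] [ 0.5538 -0.1188 -0.    ] [-0.  0. -0.]
```

View pics/w12c.png

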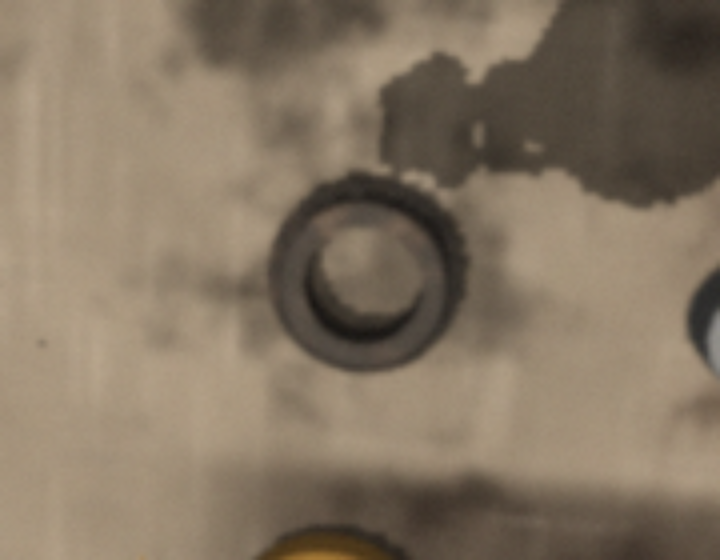

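Request:
{"op": "apply_moves", "data": {"travel": [[1.5,-1.3,-0.5],[3,-1.2,-0.4],[3,0,0],[3,0,0],[2,0,0],[1,0,0],[0,0,0],[0,0,0]], "turn": [[0.058,0.01,-0.027],[0,0,0],[0,0,0],[0,0,0],[0,0,0],[0,0,0],[0,0,0],[0,0,0]], "grip": [0,0,0,0,0,0,0,0]}}

```text
t: 41.58
eef_pos: [0.5564, -0.1079, 0.1274]
tool_rot: [0.71, -0.019, 0.704, 0.019]
contact_force: [-0.3, -0.1, 0.5]
gripper_width: 1.001
```

```bash
python3 - <<'E'
from h import *
plan([.5541,-.1188,.06],1.606)
E
```

```text
t 41.58 tcp [ 0.5564 -0.1079  0.1274] jawyaw 1.624 q7 1.23 F [-0.3 -0.1  0.5] grip 1.001
  travel cm [ 6.73 -1.07 -0.34] rows 1.7 turn [0.018 0.008 0.001] rows 0.2 y,z axes [-0.05  1.   -0.  ] [1.   0.05 0.01]
```

Request:
{"op": "apply_moves", "data": {"travel": [[0.5,-1.05,-0.34],[2,0,0],[2,0,0],[2,0,0],[0,0,0],[0,0,0]], "turn": [[0.018,0.008,0.001],[0,0,0],[0,0,0],[0,0,0],[0,0,0],[0,0,0]], "grip": [0,0,0,0,0,0]}}

```text
t: 42.08
eef_pos: [0.5601, -0.1222, 0.0684]
tool_rot: [0.712, -0.012, 0.702, 0.009]
contact_force: [0.9, 0.0, 0.3]
gripper_width: 0.993
```

```bash
python3 - <<'E'
from h import *
plan([.5541,-.1188,.04],1.606)
E
```

```text
t 42.08 tcp [ 0.5601 -0.1222  0.0684] jawyaw 1.6 q7 1.16 F [0.9 0.  0.3] grip 0.993
  travel cm [ 2.83  0.37 -0.63] rows 0.7 turn [-0.006  0.013  0.004] rows 0.1 y,z axes [-0.03  1.   -0.  ] [1.   0.03 0.01]
```

Request:
{"op": "apply_moves", "data": {"travel": [[0.8,0.35,-0.63],[1,0,0],[0.8,0,0],[0,0,0]], "turn": [[-0.006,0.013,0.004],[0,0,0],[0,0,0],[0,0,0]], "grip": [0,0,0,0]}}

```text
t: 42.42
eef_pos: [0.5559, -0.1201, 0.0446]
tool_rot: [0.709, -0.013, 0.705, 0.011]
contact_force: [-0.8, 0.6, 0.1]
gripper_width: 1.005
```

```bash
python3 - <<'E'
from h import *
plan([.5541,-.1188,.016],1.606)
E
```

```text
t 42.42 tcp [ 0.5559 -0.1201  0.0446] jawyaw 1.604 q7 1.14 F [-0.8  0.6  0.1] grip 1.005
  travel cm [ 2.86  0.15 -0.18] rows 0.7 turn [-0.002  0.005  0.002] rows 0.0 y,z axes [-0.03  1.   -0.  ] [1.   0.03 0.  ]
```

Request:
{"op": "apply_moves", "data": {"travel": [[0.8,0.15,-0.18],[0.8,0,0],[0.6,0,0],[0.4,0,0],[0.15,0,0],[0,0,0]], "turn": [[-0.002,0.005,0.002],[0,0,0],[0,0,0],[0,0,0],[0,0,0],[0,0,0]], "grip": [0,0,0,0,0.08,0.1]}}

```text
t: 42.92
eef_pos: [0.5541, -0.1183, 0.0141]
tool_rot: [0.707, -0.013, 0.707, 0.013]
contact_force: [0.0, 0.1, 0.0]
gripper_width: 0.899
```

```bash
python3 - <<'E'
from h import *
plan([.5541,-.1188,.016],1.606)
E
```

```text
t 42.92 tcp [ 0.5541 -0.1183  0.0141] jawyaw 1.607 q7 1.1 F [0.  0.1 0. ] grip 0.899
  travel cm [-0.19 -0.05  0.  ] rows 0.0 turn [ 0.001 -0.001 -0.   ] rows 0.0 y,z axes [-0.04  1.    0.  ] [ 1.    0.04 -0.  ]
```

Raise 2 mm and close.

Request:
{"op": "apply_moves", "data": {"travel": [[-0.2,0,0],[0,0,0],[0,0,0],[0,0,0],[0,0,0],[0,0,0]], "turn": [[0,0,0],[0,0,0],[0,0,0],[0,0,0],[0,0,0],[0,0,0]], "grip": [0.1,0.3,1,1,1,1], "newtons": 50}}

```text
t: 43.42
eef_pos: [0.5543, -0.1186, 0.0176]
tool_rot: [0.707, -0.013, 0.707, 0.012]
contact_force: [-0.3, -0.4, -2.2]
gripper_width: 0.689
```

Request:
{"op": "apply_moves", "data": {"travel": [[-1,0,0],[-2,0,0],[-3,0,0],[0,0,0],[0,0,0]], "turn": [[0,0,0],[0,0,0],[0,0,0],[0,0,0],[0,0,0]], "grip": [1,1,1,1,1]}}

```text
t: 43.83
eef_pos: [0.553, -0.1182, 0.0805]
tool_rot: [0.706, -0.013, 0.708, 0.013]
contact_force: [0.2, -0.2, -2.2]
gripper_width: 0.691
```

Request:
{"op": "apply_moves", "data": {"travel": [[-3,0,0],[-4,0,0],[-4,0,0],[-4,0,0],[-3,2,0],[0,4,-0.3],[0,4,-0.5],[0,4,-0.5]], "turn": [[0,0,0],[0,0,0],[0,0,0],[0,0,0],[0,0,0],[0,0,0],[0,0,0],[0,0,0]], "grip": [1,1,1,1,1,1,1,1]}}

```text
t: 44.5
eef_pos: [0.5354, 0.0135, 0.2659]
tool_rot: [0.704, -0.006, 0.71, 0.005]
contact_force: [1.0, 0.8, -2.4]
gripper_width: 0.69
```

Request:
{"op": "apply_moves", "data": {"travel": [[0,4,-0.8],[0,4,-1],[0,4,-1],[0,4,-1],[0,4,-1],[0,3,-1],[0,0,0],[0,0,0]], "turn": [[0,0,0],[0,0,0],[0,0,0],[0,0,0],[0,0,0],[0,0,0],[0,0,0],[0,0,0]], "grip": [1,1,1,1,1,1,1,1]}}

```text
t: 45.17
eef_pos: [0.4643, 0.2572, 0.265]
tool_rot: [0.703, -0.01, 0.711, 0.011]
contact_force: [0.5, -1.2, -1.8]
gripper_width: 0.692
```

```bash
python3 - <<'E'
from h import *
plan([.445,.3545,.17],1.606)
E
```

```text
t 45.17 tcp [0.4643 0.2572 0.265 ] jawyaw 1.6 q7 0.64 F [ 0.5 -1.2 -1.8] grip 0.692
  travel cm [ 9.53  9.78 -1.54] rows 3.4 turn [-0.006 -0.01  -0.001] rows 0.1 y,z axes [-0.03  1.    0.  ] [ 1.    0.03 -0.01]
```

Request:
{"op": "apply_moves", "data": {"travel": [[1,2.6,-0.5],[2,2.6,-0.5],[2,2.6,-0.5],[2,2,0],[1.5,0,0],[0,0,0],[0,0,0]], "turn": [[-0.006,-0.01,0],[0,0,0],[0,0,0],[0,0,0],[0,0,0],[0,0,0],[0,0,0]], "grip": [1,1,1,1,1,1,1]}}

```text
t: 45.75
eef_pos: [0.4495, 0.3512, 0.174]
tool_rot: [0.707, -0.011, 0.707, 0.008]
contact_force: [0.5, -0.2, -1.4]
gripper_width: 0.687
```

```bash
python3 - <<'E'
from h import *
plan([.445,.3545,.13],1.606)
E
```

```text
t 45.75 tcp [0.4495 0.3512 0.174 ] jawyaw 1.597 q7 0.36 F [ 0.5 -0.2 -1.4] grip 0.687
  travel cm [ 4.4   0.36 -0.44] rows 1.1 turn [-0.009 -0.001  0.004] rows 0.1 y,z axes [-0.03  1.   -0.  ] [ 1.    0.03 -0.  ]
```

Request:
{"op": "apply_moves", "data": {"travel": [[0.5,0.36,-0.44],[1.2,0,0],[1.2,0,0],[1,0,0],[0,0,0],[0,0,0]], "turn": [[-0.009,-0.001,0.004],[0,0,0],[0,0,0],[0,0,0],[0,0,0],[0,0,0]], "grip": [1,1,1,1,1,1]}}

```text
t: 46.25
eef_pos: [0.4483, 0.3504, 0.1332]
tool_rot: [0.708, -0.01, 0.706, 0.01]
contact_force: [0.1, 0.4, -1.2]
gripper_width: 0.693
```

```bash
python3 - <<'E'
from h import *
plan([.445,.3545,.1116],1.606)
E
```

```text
t 46.25 tcp [0.4483 0.3504 0.1332] jawyaw 1.599 q7 0.32 F [ 0.1  0.4 -1.2] grip 0.693
  travel cm [ 2.15  0.42 -0.33] rows 0.5 turn [-0.007  0.004  0.001] rows 0.1 y,z axes [-0.03  1.   -0.  ] [1.   0.03 0.  ]
```

Request:
{"op": "apply_moves", "data": {"travel": [[0.5,0.42,-0.35],[0.6,0,0],[0.4,0,0],[0.3,0,0],[0,0,0]], "turn": [[-0.007,0.004,0],[0,0,0],[0,0,0],[0,0,0],[0,0,0]], "grip": [1,1,1,1,1]}}

```text
t: 46.67
eef_pos: [0.4449, 0.3553, 0.114]
tool_rot: [0.707, -0.013, 0.707, 0.012]
contact_force: [-0.0, 0.2, -1.6]
gripper_width: 0.69
```

Request:
{"op": "apply_moves", "data": {"travel": [[0.2,0,0],[0.15,0,0],[0,0,0]], "turn": [[0,0,0],[0,0,0],[0,0,0]], "grip": [1,1,1]}}

```text
t: 46.92
eef_pos: [0.445, 0.3558, 0.1111]
tool_rot: [0.707, -0.013, 0.707, 0.013]
contact_force: [-0.8, -0.5, -1.6]
gripper_width: 0.691
```

Request:
{"op": "apply_moves", "data": {"travel": [[0.15,0,0],[0,0,0]], "turn": [[0,0,0],[0,0,0]], "grip": [1,1]}}

```text
t: 47.08
eef_pos: [0.4453, 0.3563, 0.1114]
tool_rot: [0.708, -0.013, 0.706, 0.012]
contact_force: [-1.1, -0.6, -2.0]
gripper_width: 0.687
```

Contact (z no longer falls). Release and retreat.

Request:
{"op": "apply_moves", "data": {"travel": [[0,0,0],[0,0,0],[0,0,0],[0,0,0],[0,0,0],[-0.7,0,0],[-2,0,0],[-3,0,0]], "turn": [[0,0,0],[0,0,0],[0,0,0],[0,0,0],[0,0,0],[0,0,0],[0,0,0],[0,0,0]], "grip": [0.25,0.2,0.15,0.08,0,0,0,0]}}

```text
t: 47.75
eef_pos: [0.4435, 0.3541, 0.1655]
tool_rot: [0.706, -0.014, 0.708, 0.011]
contact_force: [1.1, -0.6, 0.6]
gripper_width: 1.004
```

Request:
{"op": "apply_moves", "data": {"travel": [[-4,0,0],[-4,-3,0.5],[-2,-4,0.5],[0,-4,0.5],[0,-4,0],[0,-4,0],[0,0,0],[0,0,0]], "turn": [[0,0,0],[0,0,0],[0,0,0],[0,0,0],[0,0,0],[0,0,0],[0,0,0],[0,0,0]], "grip": [0,0,0,0,0,0,0,0]}}

```text
t: 48.42
eef_pos: [0.4672, 0.1681, 0.2727]
tool_rot: [0.709, -0.013, 0.705, 0.015]
contact_force: [0.1, 1.5, 0.2]
gripper_width: 0.999
```

```bash
python3 - <<'E'
from h import *
o=status.get_obs();print(o['t'],o['eef_pos'])
im=snap("scene","s13");cv2.imwrite("pics/s13c.png",cv2.resize(im[200:350,90:290],None,fx=4,fy=4)[:,:,::-1])
C=cam("scene")
for t,z in(("batt",.08),("steel_cup",.094),("pipe_bush",.094),("short_prop",0),("wax_cake",0)):
    for d in eyes.masks_of(t,"scene")[:3]:
        m=d['region'];v,r=fit(t,z,[(m,C)],at_z(mom(m.astype(np.uint8))[:2],z,C)[:2]);print(t,np.int32(d['rect']),round(d['score'],2),v.round(4))
E
```

```text
48.4167 [0.46720049 0.1681286  0.27266709]
batt [152 248 213 296] 0.93 [0.5144 0.3612 3.1139]
batt [143 267 176 285] 0.46 [ 0.5319  0.4034 -0.1566]
steel_cup [143 228 173 255] 0.68 [0.587  0.3603 0.    ]
pipe_bush [233 270 257 291] 0.98 [0.3618 0.283  0.    ]
pipe_bush [179 262 208 291] 0.87 [0.4452 0.3598 0.    ]
pipe_bush [279 235 301 251] 0.79 [0.386  0.1206 0.    ]
short_prop [273 212 286 229] 0.64 [0.5581 0.008  0.    ]
wax_cake [274 178 295 195] 0.74 [ 0.6804 -0.1229  0.    ]
```

View pics/s13c.png

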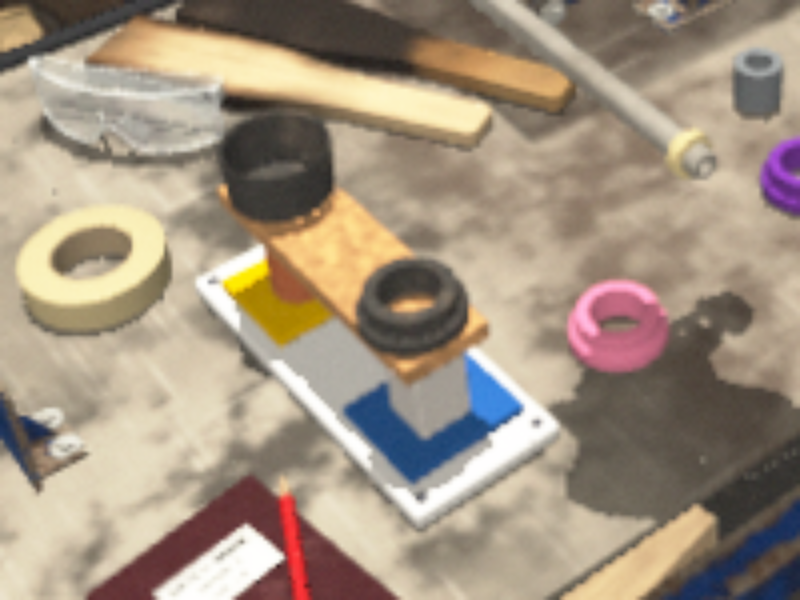

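The bridge is complete: cup at about (275,165) and bush at about (412,305) in the crop, and the batt is level. The arm is clear, so I'm handing in.

```bash
python3 -c "
from station import bot
print(bot.hand_in())"
```

```text
the job is handed in; nothing more can be done
None
```

I built the bridge in the required order and handed it in after about 48 s of the 147 s allowed; no verdict was reported. The round prop stands on the yellow foot and the square prop on the blue foot. The batt lies across both, with the steel cup above yellow and the dark pipe bush, wide side down, above blue. The pink and purple rings were left alone.

My last checks, measured from the camera images:

| Item | Measured offset | Limit |
|---|---|---|
| Cup to yellow foot centre | about 3 mm | 15 mm |
| Bush to blue foot centre | about 6 mm | 15 mm |
| Batt to slab centre | about 6 mm | 15 mm |
| Batt to slab line | up to 0.06 rad (partly hidden by the cup and bush) | 0.12 rad |
| Round prop to foot centre | about 5 mm (before the batt went on) | 12 mm |
| Square prop to foot centre | about 2 mm (before the batt went on) | 12 mm |

The short prop and wax cake still read within about 2 mm of where they started, and the arm ended clear of everything.

**Checks that disagreed:**
- The cameras differ from each other by up to about 6 mm, so the offsets above are no better than that.
- The top camera's batt fit was unusable, because the mask was bad, so I relied on the scene camera.
- The force reading did not clearly show touchdown. I judged each placement by the tool no longer going down, then confirmed it in the pictures.

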